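Fit spacer rings and D-bore hubs on the drive unit's spindles

ROBOT

A 6-joint arm with a two-finger parallel gripper is mounted at the origin on a cart in front of the work surface, level with it; the furniture and walls round the work are solid. World frame = base frame: x ahead of the robot, y to its left, z up, the work surface at z = 0. Lengths are in mm, angles in degrees, forces in N, time in s.
With the tool pointing down it reaches from about 300 to 850 mm from the base axis. Payload 4.2 kg.
Tool frame: the origin (TCP) lies midway between the tips of the shut fingers; the grasp point (between the pads) lies env.hold_point_z behind it (env.hold_point_z is the distance from the TCP to the grasp point, in mm); z points along the fingers, y is the line along which they close (so a half turn about z gives the same grasp; the last joint's range is limited). The gripper opens to 91 mm and grips with 3 to 60 N. Pads are 32 mm wide; open, the fingers measure 118 mm over their backs; the gripper's body (76 mm by 178 mm) begins 60 mm behind the grasp point.
Start: joints at [-66.52, 18.312, 89.639, -0, 72.044, -1.146], TCP at [239.601, -522.718, 213.976] pointing down, gripper open.
Joint ranges: [-177.97, 177.97], [-48.28, 115.42], [12.27, 149.76], [-77.06, 257.06], [2.81, 150.46], [-146.56, 146.56]. Speed limits (degrees/s): [147.25, 147.25, 180, 180, 180, 180].

INTERFACE

Orientations are given as [roll, pitch, yaw] about the fixed x, y, z axes, in that order (R = Rz(yaw) Ry(pitch) Rx(roll)).
In Python, from workcell import env, viewer, spotter gives the robot as it stands.
- The arm moves only by the tool apply_moves, never from a script. Its arguments are lists of equal length, an entry for each row: "delta_pos": the shift along the world's x, y, z normalised to -1 to 1, where 1 is 120 mm, a list of three; "rot": the turn, a rotation vector about the world's x, y, z normalised to -1 to 1, where 1 is 1.5 rad, a list of three; "hand": the opening, from 0 (shut) to 1 (fully open). A call has 1 to 10 rows; each row is the pose to reach, as a shift and turn from the pose commanded when the call began; what a row does not reach only later rows make up. A row lasts 1/12 s, in which the tool goes at most 41.7 mm and 7.16 degrees, less where a joint would pass 70% of its speed; a pose out of reach is approached as far as the arm can. A call with a number of a shift or a turn outside -1 to 1 is refused whole. A call with a gripper value outside its range is refused whole. The fingers move at their own pace and stop on an object; "newtons" is the grip in N (left out, the last holds). Time passes only in rows, so rows that repeat a pose let the fingers close. It gives the time, the measured TCP pose, the force, the opening and the grip force at its end, in the units of the state.
- env.state(): the state, without advancing time (a new reading comes with each control period).
- viewer.grab_frame(name): name is "scene" or "top" or "wrist"; returns a dict with "pixels" (384x512x3 uint8, red, green, blue), "camera_matrix" (3x3 intrinsics, pixels), "R" (3x3) and "t" (3): a world point X has camera coordinates R X + t; the wrist camera has in their place "mount" (4x4, takes a point from camera to tool coordinates, whose origin is the TCP and whose axes are the flange's). Camera axes: x right, y down, z forward; pixel columns grow to the right and rows downward; lengths in mm; the calibration is good to about 2 mm. A picture is of the moment at which its call begins: read the wrist's pose just before it. There is no depth.
- env.job_done(): hands the job in; it is judged then, once.
Trained networks look in a picture, given as the dict that the camera call returned (one of the last four; its "shot" number tells which), for a name from the list of things; names that differ only in an ending like _2 or _b are one class to them, and where a whole thing is asked for, a point or a joint stands for the part that bears it (a point fixed in the world has none). Each returns a list of dicts, best first, with "score" (0 to 1); they miss things now and then, are a little off and sometimes report something else, mostly with a low value. They report only what shows in the picture. A call takes as long as a camera call. They do not tell look-alikes from the thing itself.
- spotter.trace(picture, query): "mask" (384x512 bool, what is visible of it) and "box" ([centre column, centre row, width, height] in pixels, round what is visible of it).
- spotter.landmark_of(picture, query): "position" ([column, row] in pixels: a listed point, or the origin of a listed thing).
The state is a dict: "time_s": time; "qpos": joint angles; "qvel": joint speeds; "effort": joint torques, N m; "ee_pos": TCP position; "ee_rot": TCP orientation; "force": force on the tool from outside, world axes, zero at the start; "torque": the same for the moment, N m; "gripper_width": finger opening in mm; "gripper_force": force on a finger pad.
Only numpy, scipy, OpenCV 4.12 (cv2) and the standard library are available. Lean on these libraries where they do the work, as an engineer would, in place of code of your own. Each camera call takes 0.05 s, during which the arm holds its last target. There are 200 camera calls.

TASK

Get the wire feeder's three-spindle drive unit ready: drop one black spacer ring over each spindle, down onto the flange; on top of a black ring goes each brass washer that lies on the bench (one or two, not more than one to a spindle). Last fit every orange hub (two or three), one to a spindle, turned so that its D-shaped bore matches the flat of that spindle and pushed fully home on what lies beneath it; any part may go on any spindle, and the circuit board and the cutters stay where they lie.

Things in the scene. Friction and masses are not known exactly. Their poses are not given: they have to be found in the camera images.
- drive_unit: grey flat gearbox housing fixed to the bench, 100 mm (its x) by 300 mm (its y), top face 30 mm above the bench. Origin at the bench under its centre. Its three spindles stand in a row along its y axis at -95, 0 and +95 mm. It cannot be moved.
- spindle_1_base (a point): fixed upright steel spindle that does not turn: 16 mm diameter, one flat along its whole length 4 mm from the axis, 50 mm tall above a dark flange (50 mm diameter, 4 mm thick). The point is on the axis at the flange's top, 34 mm above the bench; z up, x points out of the flat (yellow tick on the flange's rim on that side). Each spindle's flat faces its own way.
- spindle_2_base (a point): fixed upright steel spindle that does not turn: 16 mm diameter, one flat along its whole length 4 mm from the axis, 50 mm tall above a dark flange (50 mm diameter, 4 mm thick). The point is on the axis at the flange's top, 34 mm above the bench; z up, x points out of the flat (yellow tick on the flange's rim on that side). Each spindle's flat faces its own way.
- spindle_3_base (a point): fixed upright steel spindle that does not turn: 16 mm diameter, one flat along its whole length 4 mm from the axis, 50 mm tall above a dark flange (50 mm diameter, 4 mm thick). The point is on the axis at the flange's top, 34 mm above the bench; z up, x points out of the flat (yellow tick on the flange's rim on that side). Each spindle's flat faces its own way.
- ring_1_c (a point): loose black plastic spacer ring lying flat, 34 mm outside diameter, 20 mm round bore, 12 mm high, about 30 g. The point is its centre, half-way up (6 mm above its underside); z is the bore's axis. The same all round and either way up.
- ring_2_c (a point): loose black plastic spacer ring lying flat, 34 mm outside diameter, 20 mm round bore, 12 mm high, about 30 g. The point is its centre, half-way up (6 mm above its underside); z is the bore's axis. The same all round and either way up.
- ring_3_c (a point): loose black plastic spacer ring lying flat, 34 mm outside diameter, 20 mm round bore, 12 mm high, about 30 g. The point is its centre, half-way up (6 mm above its underside); z is the bore's axis. The same all round and either way up.
- washer_1_c (a point): loose brass thrust washer lying flat, or absent: 34 mm outside diameter, 20 mm round bore, 10 mm high, about 40 g. The point is its centre, half-way up (5 mm above its underside); z is the bore's axis. The same all round and either way up.
- washer_2_c (a point): loose brass thrust washer lying flat, or absent: 34 mm outside diameter, 20 mm round bore, 10 mm high, about 40 g. The point is its centre, half-way up (5 mm above its underside); z is the bore's axis. The same all round and either way up.
- hub_1_c (a point): loose orange hub, 24 mm high, 70 g, or absent. 46 mm diameter with two wrench flats 36 mm apart facing its +-y: grip there. D bore 18.5 mm with a flat 5.25 mm from the axis at +x (yellow bar on top); 1.25 mm play round the spindle. Goes on when its x points as the spindle's x within 0.15 rad. Point: on the bore axis, 12 mm above the underside; z along the bore.
- hub_2_c (a point): loose orange hub, 24 mm high, 70 g, or absent. 46 mm diameter with two wrench flats 36 mm apart facing its +-y: grip there. D bore 18.5 mm with a flat 5.25 mm from the axis at +x (yellow bar on top); 1.25 mm play round the spindle. Goes on when its x points as the spindle's x within 0.15 rad. Point: on the bore axis, 12 mm above the underside; z along the bore.
- hub_3_c (a point): loose orange hub, 24 mm high, 70 g, or absent. 46 mm diameter with two wrench flats 36 mm apart facing its +-y: grip there. D bore 18.5 mm with a flat 5.25 mm from the axis at +x (yellow bar on top); 1.25 mm play round the spindle. Goes on when its x points as the spindle's x within 0.15 rad. Point: on the bore axis, 12 mm above the underside; z along the bore.
- board: green printed circuit board, 42 x 62 x 12 mm, lying on the bench at the left rear; origin at its underside centre. A bystander: leave it alone.
- cutters: red-handled side cutters, 113 x 41 x 13 mm, lying behind the drive unit; origin at the underside centre. A bystander: leave it alone.
Things that resemble listed ones, but are neither listed nor needed, are in the scene too. Leave any pink look-alike of the part that bears washer_1_c alone. Leave any blue look-alike of the part that bears hub_3_c alone.

How it is judged (in metres and radians):
At the end, for the whole second after the job is handed in: Each ring under 4 mm off a spindle axis, centre under 8 mm above the flange; each washer likewise at 14.5-19.5 mm (on a ring); each hub under 3.5 mm off, centre at 24 or 34 mm +-2.5 (on ring or washer), x within 0.3 rad of the spindle's; all released (((horizontal distance between ring_1_c and spindle_1_base below 0.004 m and z of ring_1_c in the frame of spindle_1_base below 0.008 m) or (horizontal distance between ring_1_c and spindle_2_base below 0.004 m and z of ring_1_c in the frame of spindle_2_base below 0.008 m) or (horizontal distance between ring_1_c and spindle_3_base below 0.004 m and z of ring_1_c in the frame of spindle_3_base below 0.008 m)) and ((horizontal distance between ring_2_c and spindle_1_base below 0.004 m and z of ring_2_c in the frame of spindle_1_base below 0.008 m) or (horizontal distance between ring_2_c and spindle_2_base below 0.004 m and z of ring_2_c in the frame of spindle_2_base below 0.008 m) or (horizontal distance between ring_2_c and spindle_3_base below 0.004 m and z of ring_2_c in the frame of spindle_3_base below 0.008 m)) and ((horizontal distance between ring_3_c and spindle_1_base below 0.004 m and z of ring_3_c in the frame of spindle_1_base below 0.008 m) or (horizontal distance between ring_3_c and spindle_2_base below 0.004 m and z of ring_3_c in the frame of spindle_2_base below 0.008 m) or (horizontal distance between ring_3_c and spindle_3_base below 0.004 m and z of ring_3_c in the frame of spindle_3_base below 0.008 m)) and ((horizontal distance between washer_1_c and spindle_1_base below 0.004 m and z of washer_1_c in the frame of spindle_1_base between 0.0145 and 0.0195 m) or (horizontal distance between washer_1_c and spindle_2_base below 0.004 m and z of washer_1_c in the frame of spindle_2_base between 0.0145 and 0.0195 m) or (horizontal distance between washer_1_c and spindle_3_base below 0.004 m and z of washer_1_c in the frame of spindle_3_base between 0.0145 and 0.0195 m)) and ((horizontal distance between washer_2_c and spindle_1_base below 0.004 m and z of washer_2_c in the frame of spindle_1_base between 0.0145 and 0.0195 m) or (horizontal distance between washer_2_c and spindle_2_base below 0.004 m and z of washer_2_c in the frame of spindle_2_base between 0.0145 and 0.0195 m) or (horizontal distance between washer_2_c and spindle_3_base below 0.004 m and z of washer_2_c in the frame of spindle_3_base between 0.0145 and 0.0195 m)) and ((horizontal distance between hub_1_c and spindle_1_base below 0.0035 m and z of hub_1_c in the frame of spindle_1_base between 0.0215 and 0.0265 m and angle between the x axis of hub_1_c and the x axis of spindle_1_base, either way round below 0.3 rad) or (horizontal distance between hub_1_c and spindle_1_base below 0.0035 m and z of hub_1_c in the frame of spindle_1_base between 0.0315 and 0.0365 m and angle between the x axis of hub_1_c and the x axis of spindle_1_base, either way round below 0.3 rad) or (horizontal distance between hub_1_c and spindle_2_base below 0.0035 m and z of hub_1_c in the frame of spindle_2_base between 0.0215 and 0.0265 m and angle between the x axis of hub_1_c and the x axis of spindle_2_base, either way round below 0.3 rad) or (horizontal distance between hub_1_c and spindle_2_base below 0.0035 m and z of hub_1_c in the frame of spindle_2_base between 0.0315 and 0.0365 m and angle between the x axis of hub_1_c and the x axis of spindle_2_base, either way round below 0.3 rad) or (horizontal distance between hub_1_c and spindle_3_base below 0.0035 m and z of hub_1_c in the frame of spindle_3_base between 0.0215 and 0.0265 m and angle between the x axis of hub_1_c and the x axis of spindle_3_base, either way round below 0.3 rad) or (horizontal distance between hub_1_c and spindle_3_base below 0.0035 m and z of hub_1_c in the frame of spindle_3_base between 0.0315 and 0.0365 m and angle between the x axis of hub_1_c and the x axis of spindle_3_base, either way round below 0.3 rad)) and ((horizontal distance between hub_2_c and spindle_1_base below 0.0035 m and z of hub_2_c in the frame of spindle_1_base between 0.0215 and 0.0265 m and angle between the x axis of hub_2_c and the x axis of spindle_1_base, either way round below 0.3 rad) or (horizontal distance between hub_2_c and spindle_1_base below 0.0035 m and z of hub_2_c in the frame of spindle_1_base between 0.0315 and 0.0365 m and angle between the x axis of hub_2_c and the x axis of spindle_1_base, either way round below 0.3 rad) or (horizontal distance between hub_2_c and spindle_2_base below 0.0035 m and z of hub_2_c in the frame of spindle_2_base between 0.0215 and 0.0265 m and angle between the x axis of hub_2_c and the x axis of spindle_2_base, either way round below 0.3 rad) or (horizontal distance between hub_2_c and spindle_2_base below 0.0035 m and z of hub_2_c in the frame of spindle_2_base between 0.0315 and 0.0365 m and angle between the x axis of hub_2_c and the x axis of spindle_2_base, either way round below 0.3 rad) or (horizontal distance between hub_2_c and spindle_3_base below 0.0035 m and z of hub_2_c in the frame of spindle_3_base between 0.0215 and 0.0265 m and angle between the x axis of hub_2_c and the x axis of spindle_3_base, either way round below 0.3 rad) or (horizontal distance between hub_2_c and spindle_3_base below 0.0035 m and z of hub_2_c in the frame of spindle_3_base between 0.0315 and 0.0365 m and angle between the x axis of hub_2_c and the x axis of spindle_3_base, either way round below 0.3 rad)) and ((horizontal distance between hub_3_c and spindle_1_base below 0.0035 m and z of hub_3_c in the frame of spindle_1_base between 0.0215 and 0.0265 m and angle between the x axis of hub_3_c and the x axis of spindle_1_base, either way round below 0.3 rad) or (horizontal distance between hub_3_c and spindle_1_base below 0.0035 m and z of hub_3_c in the frame of spindle_1_base between 0.0315 and 0.0365 m and angle between the x axis of hub_3_c and the x axis of spindle_1_base, either way round below 0.3 rad) or (horizontal distance between hub_3_c and spindle_2_base below 0.0035 m and z of hub_3_c in the frame of spindle_2_base between 0.0215 and 0.0265 m and angle between the x axis of hub_3_c and the x axis of spindle_2_base, either way round below 0.3 rad) or (horizontal distance between hub_3_c and spindle_2_base below 0.0035 m and z of hub_3_c in the frame of spindle_2_base between 0.0315 and 0.0365 m and angle between the x axis of hub_3_c and the x axis of spindle_2_base, either way round below 0.3 rad) or (horizontal distance between hub_3_c and spindle_3_base below 0.0035 m and z of hub_3_c in the frame of spindle_3_base between 0.0215 and 0.0265 m and angle between the x axis of hub_3_c and the x axis of spindle_3_base, either way round below 0.3 rad) or (horizontal distance between hub_3_c and spindle_3_base below 0.0035 m and z of hub_3_c in the frame of spindle_3_base between 0.0315 and 0.0365 m and angle between the x axis of hub_3_c and the x axis of spindle_3_base, either way round below 0.3 rad))); the robot touches nothing.
It fails at once if the circuit board or the cutters are pushed more than 3 cm from where they lay (distance of any of board, cutters from where it was at the start of the episode above 0.03 m).
Of hub_1, hub_2, hub_3 only 2 to 3 are there at a start; the rules pass over those that are not, and their reading is None.
Of washer_1, washer_2 only 1 to 2 are there at a start; the rules pass over those that are not, and their reading is None.
At some moment in a run one of ring_1, ring_2, ring_3, hub_1, hub_2, hub_3, washer_1, washer_2 may be knocked a few centimetres aside while the robot is not near it.
Once in a run the grip may slacken for a moment while it holds something.
It also fails if it takes over 210 s, if anything falls off the work surface, if the arm or the gripper's body presses on something with over 40 N, if the wrist force passes 120 N, or if a joint passes its speed limit or range.

## Working session

There is one attempt and no reset: what is moved stays moved. The work goes in short steps, Python scripts to look and compute and a tool call to move; the robot and the scene stay as the last step left them, time stands still between calls to the robot, and variables do not carry over. Pictures are saved under pics/ and viewed, at most 17 in all, crops included, and the job is handed in when it is done.

Besides the shell and the picture viewer there is one more tool, called after "Call:" in YAML: its name, and indented under it one key for each argument. apply_moves: Moves the arm, as the interface text tells. Its arguments: {"type":"object","properties":{"delta_pos":{"type":"array"},"rot":{"type":"array"},"hand":{"type":"array"},"newtons":{"type":"number"}},"required":["delta_pos","rot","hand"]}

```bash
ls; mkdir -p pics
cat > h.py <<'E'
import numpy as np, cv2
from workcell import env, viewer, spotter
from scipy.spatial.transform import Rotation as Rn
def cam(f,st=None):
    K=np.array(f["camera_matrix"])
    if "mount" in f:
        T=np.eye(4); T[:3,:3]=Rn.from_euler('xyz',st["ee_rot"],degrees=True).as_matrix(); T[:3,3]=st["ee_pos"]
        C=T@np.array(f["mount"]); R=C[:3,:3].T; t=-R@C[:3,3]
    else: R=np.array(f["R"]); t=np.array(f["t"])
    return K,R,t
def proj(c,X):
    K,R,t=c; p=K@(R@np.array(X,float)+t); return p[:2]/p[2]
def unproj(c,px,z):
    K,R,t=c; d=R.T@np.linalg.solve(K,[px[0],px[1],1.]); o=-R.T@t
    return o+d*(z-o[2])/d[2]
def grab(n,save=None):
    st=env.state(); f=viewer.grab_frame(n)
    if save: cv2.imwrite(f'pics/{save}.png',cv2.cvtColor(np.array(f["pixels"]),cv2.COLOR_RGB2BGR))
    return f,cam(f,st),st
E
python3 - <<'E'
from h import *
s=env.state();print(s,env.hold_point_z)
Z={'ring_1_c':6,'washer_1_c':5,'hub_1_c':12,'spindle_1_base':34,'board':0,'cutters':0,'drive_unit':0}
ims=[]
for n in('top','scene'):
    f,c,_=grab(n); ims.append(f["pixels"])
    print(n,-c[1].T@c[2])
    for q,z in Z.items():
        for d in spotter.landmark_of(f,q):
            if d['score']>.2: print(n,q,round(d['score'],2),np.round(d['position']),np.round(unproj(c,d['position'],z),1)[:2])
for n,i in zip('ab',ims): cv2.imwrite(f'pics/{n}.png',cv2.cvtColor(cv2.resize(np.array(i),(800,600),interpolation=2),cv2.COLOR_RGB2BGR))
E
```

```text
pics
{'time_s': 0.0, 'qpos': array([-6.65196311e+01,  1.83501689e+01,  8.97096463e+01, -1.08721125e-03,
        7.20407723e+01, -1.14597480e+00]), 'qvel': array([-0.0417102 , -0.04170768, -0.01928527, -0.01632802, -0.01414637,
        0.04403381]), 'effort': array([-1.24032511e-03, -4.12466669e+01, -2.31976980e+01,  7.26451795e-02,
        4.57495172e-02, -1.57747077e-04]), 'ee_pos': array([ 239.39000268, -522.22784464,  213.11306528]), 'ee_rot': array([-1.79899412e+02, -9.78277967e-04,  2.46266790e+01]), 'force': array([ 0.24290562,  0.10273816, -0.51306766]), 'torque': array([-0.04214622, -0.04258544, -0.06852141]), 'gripper_force': 0.0, 'gripper_width': 91.53003905716933} 18.8
top [ 364.61019026   93.59220111 1007.59834397]
top ring_1_c 0.6 [371. 254.] [ 468.9 -170.2]
top ring_1_c 0.26 [211. 179.] [598.  212.5]
top washer_1_c 0.62 [164. 240.] [443.7 299.1]
top washer_1_c 0.55 [193. 245.] [439.8 232.5]
top hub_1_c 0.76 [179. 284.] [352.2 249. ]
top hub_1_c 0.51 [295. 189.] [596.8  14.9]
top hub_1_c 0.29 [251. 178.] [611.3 119.7]
top board 0.74 [154. 136.] [690.2 364.1]
top board 0.51 [252. 181.] [606.9 118.2]
top cutters 0.8 [277. 114.] [780.   77.4]
top drive_unit 0.93 [250. 182.] [604.3 122.1]
scene [-38.04658441 565.91854124 835.35646834]
scene ring_1_c 0.66 [346. 182.] [ 464.6 -169.7]
scene washer_1_c 0.49 [223. 265.] [436.9 299.8]
scene washer_1_c 0.47 [245. 248.] [445.9 225.3]
scene hub_1_c 0.71 [255. 282.] [347.8 265.2]
scene cutters 0.72 [306. 209.] [457.8  -1.1]
scene cutters 0.67 [222. 161.] [773.6  79.7]
scene cutters 0.45 [342. 181.] [ 477.4 -169.1]
scene drive_unit 0.71 [243. 198.] [598.7 121.6]
```

View pics/a.png

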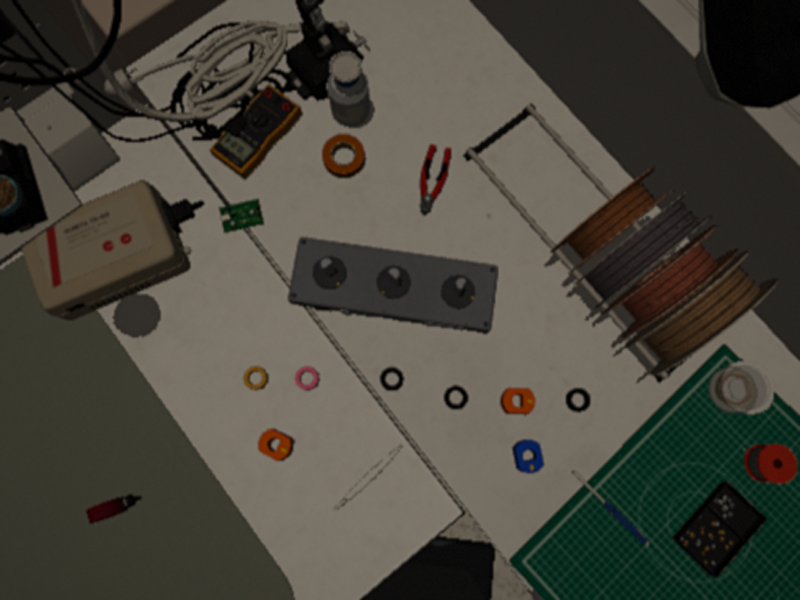

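View pics/b.png

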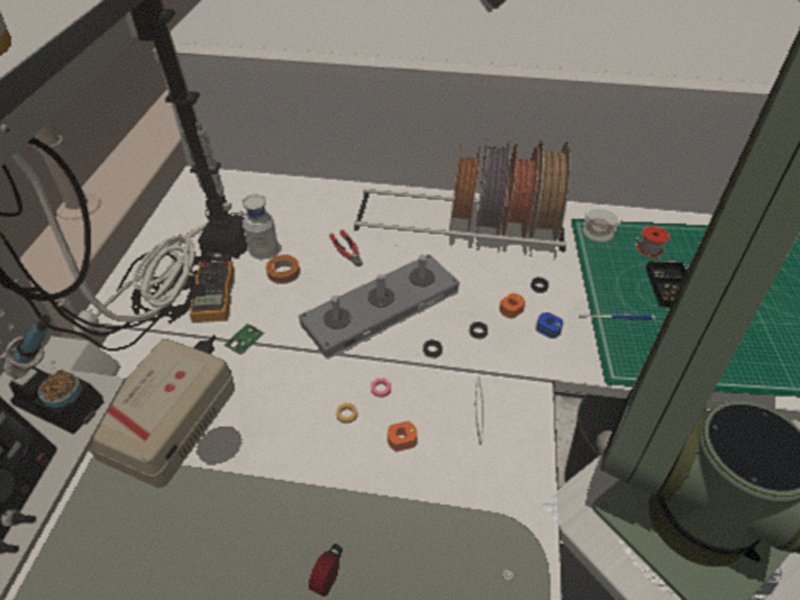

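The top view shows one brass washer (256,378), a pink look-alike (307,378), rings at (391,379), (456,397) and (578,400), orange hubs at (276,445) and (518,401), and a blue look-alike hub. The spindles are at about (329,272), (393,282) and (459,292), and the cutters at (435,180).

Run:
```python
from h import *
f,c,_=grab('top')
P={'washer':(256,378,5),'r1':(391,379,6),'r2':(456,397,6),'r3':(578,400,6),'hubA':(276,445,12),'hubB':(518,401,12),'blue':(528,456,12),
'sL':(329,272,34),'sM':(393,282,34),'sR':(459,292,34),'pink':(307,378,5)}
for k,(u,v,z) in P.items(): print(k,np.round(unproj(c,(u/1.5625,v/1.5625),z)[:2]))
f,c,s=grab('wrist','w0'); print(f['mount'],c[0],-c[1].T@c[2])
```

```text
washer [440. 299.]
r1 [462. 104.]
r2 [447.   7.]
r3 [ 464. -168.]
hubA [349. 254.]
hubB [452. -81.]
blue [ 377. -101.]
sL [603. 212.]
sM [599. 118.]
sR [596.  21.]
pink [449. 226.]
[[-2.18309595e-05 -9.56857718e-01 -2.90556890e-01  8.31295938e+01]
 [ 9.99999915e-01 -1.40585173e-04  3.87838161e-04 -8.53020658e-01]
 [-4.11953929e-04 -2.90556857e-01  9.56857640e-01 -1.70595360e+02]
 [ 0.00000000e+00  0.00000000e+00  0.00000000e+00  1.00000000e+00]] [[311.38571827   0.         253.30387663]
 [  0.         311.38571827 191.25712666]
 [  0.           0.           1.        ]] [ 314.78988106 -487.29138603  384.59197289]
```

Call:
apply_moves:
  delta_pos:
    - [0.62,0.98,0]
    - [0.62,0.98,0]
    - [0.62,0.98,0]
    - [0.62,0.98,0]
    - [0.62,0.98,0]
  rot:
    - [0,0,-0.286]
    - [0,0,-0.286]
    - [0,0,-0.286]
    - [0,0,-0.286]
    - [0,0,-0.286]
  hand: [1,1,1,1,1]

```text
time_s: 1.32
ee_pos: [315.6, -401.8, 214.2]
ee_rot: [-179.9, -0.0, 0.2]
force: [-0.4, 0.5, 0.9]
gripper_width: 91.1
gripper_force: 0.0
```

Call:
apply_moves:
  delta_pos:
    - [0.62,0.98,0]
    - [0.62,0.98,0]
    - [0.62,0.98,0]
    - [0.62,0.98,0]
    - [0.62,0.98,0]
  rot:
    - [0,0,0]
    - [0,0,0]
    - [0,0,0]
    - [0,0,0]
    - [0,0,0]
  hand: [1,1,1,1,1]

```text
time_s: 1.73
ee_pos: [389.7, -285.8, 214.1]
ee_rot: [-180.0, -0.0, 0.3]
force: [-1.1, -0.1, 0.7]
gripper_width: 91.2
gripper_force: 0.0
```

Call:
apply_moves:
  delta_pos:
    - [0.62,0.98,-0.9]
    - [0.62,0.98,-0.9]
    - [0.62,0.98,-0.9]
    - [0.62,0.98,-0.9]
    - [0.62,0.98,-0.9]
    - [0.62,0.98,-0.9]
  rot:
    - [0,0,0]
    - [0,0,0]
    - [0,0,0]
    - [0,0,0]
    - [0,0,0]
    - [0,0,0]
  hand: [1,1,1,1,1,1]

```text
time_s: 2.23
ee_pos: [462.3, -169.4, 104.0]
ee_rot: [-179.9, 0.2, 0.2]
force: [0.1, 0.8, 0.1]
gripper_width: 91.3
gripper_force: 0.0
```

```bash
cat >> h.py <<'E'
Zq={'ring_1_c':6,'washer_1_c':5,'hub_1_c':12,'spindle_1_base':34}
def find(f,c,q,z,th=.15):
    for d in spotter.landmark_of(f,q):
        if d['score']>th: print(q,round(d['score'],2),np.round(d['position'],1),np.round(unproj(c,d['position'],z)[:2],1))
E
python3 - <<'E'
from h import *
f,c,s=grab('wrist','w1'); print(s['ee_pos'],s['ee_rot'],s['time_s'])
find(f,c,'ring_1_c',6);find(f,c,'hub_1_c',12)
E
```

```text
[ 462.2942324  -169.42730585  104.01506004] [-179.94638185    0.23503557    0.21990014] 2.2333
```

View pics/w1.png

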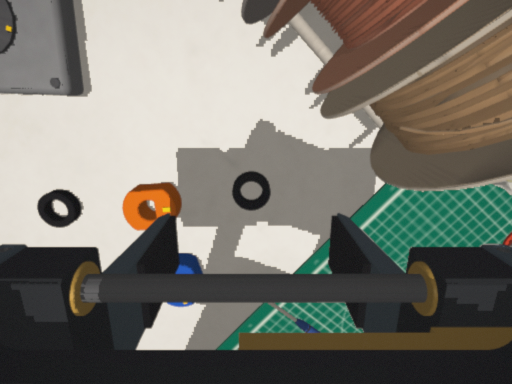

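The ring is at (251,190), centred under the gripper; the hub is at (150,207) and the next ring at (59,208).

```bash
cat >> h.py <<'E'
def mask(px,kind):
    hsv=cv2.cvtColor(np.ascontiguousarray(px),cv2.COLOR_RGB2HSV).astype(int); H,S,V=hsv[...,0],hsv[...,1],hsv[...,2]
    m={'black':V<75,'orange':(H<14)&(S>190)&(V>90),'brass':(H>14)&(H<32)&(S>90),'yellow':(H>22)&(H<34)&(S>150)&(V>120)}[kind]
    return m.astype(np.uint8)
def blobs(f,c,kind,z,lo=150,hi=6000,maxrow=260):
    m=mask(f['pixels'],kind); m[maxrow:]=0
    out=[]
    for k in cv2.findContours(m,cv2.RETR_EXTERNAL,cv2.CHAIN_APPROX_NONE)[0]:
        A=cv2.contourArea(k)
        if lo<A<hi and len(k)>5:
            h=cv2.convexHull(k); M=cv2.moments(h); p=(M['m10']/M['m00'],M['m01']/M['m00'])
            out.append((p,A,unproj(c,p,z)[:2])); print(kind,np.round(p,1),A,np.round(out[-1][2],1))
    return out
E
python3 - <<'E'
from h import *
f,c,s=grab('wrist')
blobs(f,c,'black',6);blobs(f,c,'orange',12);blobs(f,c,'yellow',24,10)
for n in ('ring_1_c','hub_1_c','spindle_1_base'): print(spotter.landmark_of(f,n)[:3])
E
```

```text
black [ 46.6 252.6] 1120.0 [401.8  28.9]
black [461.7 252.3] 1268.5 [ 401.7 -373.3]
black [156.  241.7] 1612.5 [413.2 -77.9]
black [352.3 237. ] 1643.0 [ 418.  -265.5]
black [ 58.2 208.9] 1133.0 [446.6   9.5]
black [248.  190.9] 1069.0 [ 463.9 -166.3]
black [253.2  10.9] 598.5 [ 609.8 -171. ]
black [69.  48.7] 1117.5 [582.8 -23.7]
black [ 6.4 28.4] 185.0 [597.5  22.9]
orange [148.8 205.7] 1666.0 [451.9 -76.7]
yellow [164.3 209.9] 15.5 [452.2 -94. ]
yellow [ 8.  32.1] 14.0 [591.6   9.5]
[{'position': [252.0, 190.6], 'score': 0.64}]
[]
[]
```

Call:
apply_moves:
  delta_pos:
    - [0.015,-0.005,-0.4]
    - [0.015,-0.005,-0.7]
    - [0.015,-0.005,-0.84]
    - [0.015,-0.005,-0.84]
  rot:
    - [0,0,0]
    - [0,0,0]
    - [0,0,0]
    - [0,0,0]
  hand: [0.6,0.6,0.6,0.6]

```text
time_s: 2.92
ee_pos: [459.9, -170.1, 2.0]
ee_rot: [-179.8, 0.6, -0.1]
force: [-6.6, 0.2, -1.9]
gripper_width: 67.1
gripper_force: 0.0
```

Call:
apply_moves:
  delta_pos:
    - [0,0,0]
    - [0,0,0]
    - [0,0,0]
    - [0,0,0]
    - [0,0,0]
    - [0,0,0]
    - [0,0,0]
  rot:
    - [0,0,0]
    - [0,0,0]
    - [0,0,0]
    - [0,0,0]
    - [0,0,0]
    - [0,0,0]
    - [0,0,0]
  hand: [0.2,0.2,0.2,0.2,0.2,0.2,0.2]
  newtons: 20

```text
time_s: 3.5
ee_pos: [460.2, -169.8, 4.5]
ee_rot: [-179.8, 0.5, -0.1]
force: [-7.4, -0.7, -3.8]
gripper_width: 34.7
gripper_force: 20.0
```

Call:
apply_moves:
  delta_pos:
    - [-0.05,0,0.2]
    - [-0.1,0.0,0.5]
    - [-0.1,0.3,0.9]
    - [-0.1,0.7,0.95]
    - [-0.1,0.9,0.95]
    - [-0.1,0.9,0.95]
  rot:
    - [0,0,0]
    - [0,0,0]
    - [0,0,0]
    - [0,0,0]
    - [0,0,0]
    - [0,0,0]
  hand: [0.2,0.2,0.2,0.2,0.2,0.2]

```text
time_s: 4.0
ee_pos: [453.4, -58.4, 122.1]
ee_rot: [-179.9, -0.3, 0.2]
force: [-0.0, -0.4, -1.2]
gripper_width: 34.8
gripper_force: 20.0
```

Run:
```python
from h import *
f,c,s=grab('wrist','w2'); print(s['ee_pos'],s['ee_rot'],s['force'],s['gripper_width'])
blobs(f,c,'orange',12);blobs(f,c,'yellow',24,10)
find(f,c,'hub_1_c',12);find(f,c,'spindle_1_base',34)
```

```text
[453.39099425 -58.42791166 122.05182438] [-179.91166579   -0.29424276    0.24583799] [-0.04069489 -0.43273286 -1.16523289] 34.79950409762371
orange [276.4 191.9] 1614.5 [451.  -79.2]
yellow [ 3.  32.9] 10.5 [583.7 139.3]
yellow [174.7  21.9] 14.5 [592.    4.3]
spindle_1_base 0.59 [144.8   7.4] [599.4  23.4]
```

View pics/w2.png

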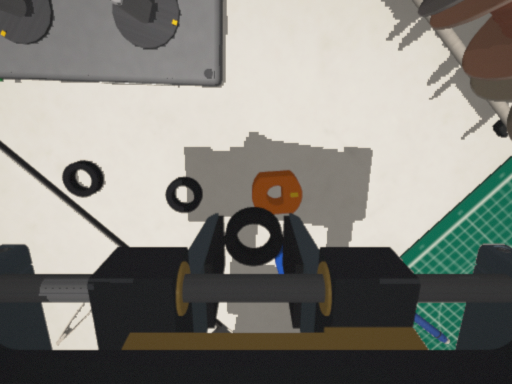

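Call:
apply_moves:
  delta_pos:
    - [0.6,0.67,0.07]
    - [0.6,0.67,0.07]
    - [0.6,0.67,0.07]
    - [0.6,0.67,0.07]
    - [0.6,0.67,0.07]
  rot:
    - [0,0,0]
    - [0,0,0]
    - [0,0,0]
    - [0,0,0]
    - [0,0,0]
  hand: [0.2,0.2,0.2,0.2,0.2]

```text
time_s: 4.57
ee_pos: [525.1, 16.9, 126.8]
ee_rot: [180.0, 0.1, 0.0]
force: [-0.6, 0.1, -0.7]
gripper_width: 35.1
gripper_force: 20.0
```

Run:
```python
from h import *
f,c,s=grab('wrist'); print(s['ee_pos'],s['ee_rot'],s['force'],s['gripper_width'])
im=cv2.cvtColor(np.array(f['pixels']),cv2.COLOR_RGB2BGR)
cv2.imwrite('pics/w3.png',cv2.resize(im[0:300,100:500],(800,600),interpolation=cv2.INTER_CUBIC))
blobs(f,c,'yellow',34,8);find(f,c,'spindle_1_base',34);find(f,c,'ring_1_c',131)
for p in [(595,21,34),(595,21,84)]: print(proj(c,p))
```

```text
[525.05023896  16.89693999 126.84755554] [1.79956485e+02 7.61503392e-02 4.18617119e-02] [-0.62600383  0.0631619  -0.70918776] 35.05997906545711
yellow [271.9 119.5] 9.0 [589.7   2.4]
spindle_1_base 0.81 [246.7 111.7] [595.9  23.2]
ring_1_c 0.65 [253.1 234.2] [531.1  18. ]
[249.38425351 112.86069723]
[248.56584478 116.6696938 ]
```

View pics/w3.png

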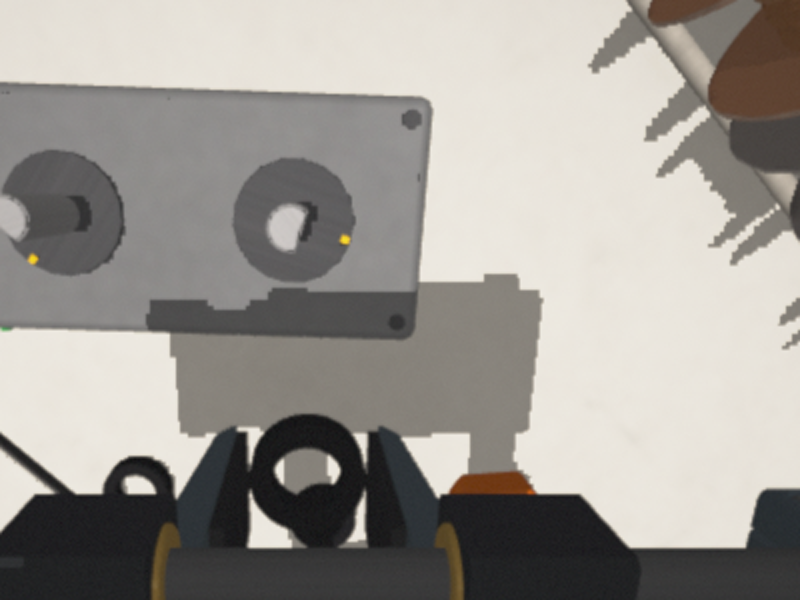

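Run:
```python
from h import *
f,c,s=grab('wrist')
full=lambda u,v:(100+u/2,v/2)
print('flange',unproj(c,full(294.5,220.5),34)); print('top',unproj(c,full(290,227),84)); print('tick',unproj(c,full(345,240),34))
print('tick2',unproj(c,full(32,259),34),'fl2',unproj(c,full(62,213),34))
# held ring: dark region between fingers
g=cv2.cvtColor(np.array(f['pixels']),cv2.COLOR_RGB2GRAY)
print('ring L/R/top', [unproj(c,full(*p),s['ee_pos'][2]+7) for p in [(250,472),(365,472),(307,415)]])
for z in(1,7): print('hole',z,unproj(c,full(307,470),s['ee_pos'][2]+z))
a=np.array(spotter.trace(f,'ring_1_c')[0]['box']);print(a,unproj(c,a[:2],s['ee_pos'][2]+1.5))
X=proj(c,s['ee_pos']+[0,0,1.5]);print(X)
```

```text
flange [595.43265099  21.94302277  34.        ]
top [595.44739245  22.55836126  84.        ]
tick [587.59783379   1.120655    34.        ]
tick2 [580.02552745 131.46912109  34.        ] fl2 [598.51762085 116.82098314  34.        ]
ring L/R/top [array([529.75238981,  33.40221824, 133.98833832]), array([5.29697510e+02, 3.95577177e-01, 1.33988338e+02]), array([547.10959813,  17.02593576, 133.98833832])]
hole 1 [527.55511701  17.03697406 127.98833832]
hole 7 [530.35237777  17.04331852 133.98833832]
[255.2 235.   55.3  61.2] [527.78655027  16.02984343 128.48833832]
[254.87950807 241.62271704]
```

Call:
apply_moves:
  delta_pos:
    - [0.3,0.045,0]
    - [0.545,0.045,0]
    - [0.545,0.045,0]
    - [0.545,0.045,0]
    - [0.545,0.045,-0.15]
    - [0.545,0.045,-0.25]
    - [0.545,0.045,-0.38]
    - [0.545,0.045,-0.38]
  rot:
    - [0,0,0]
    - [0,0,0]
    - [0,0,0]
    - [0,0,0]
    - [0,0,0]
    - [0,0,0]
    - [0,0,0]
    - [0,0,0]
  hand: [0.2,0.2,0.2,0.2,0.2,0.2,0.2,0.2]

```text
time_s: 5.48
ee_pos: [588.0, 22.8, 80.3]
ee_rot: [180.0, 0.2, 0.0]
force: [0.4, -0.1, -0.3]
gripper_width: 34.6
gripper_force: 20.0
```

Call:
apply_moves:
  delta_pos:
    - [0,0,-0.1]
    - [0,0,-0.2]
    - [0,0,-0.32]
    - [0,0,-0.32]
  rot:
    - [0,0,0]
    - [0,0,0]
    - [0,0,0]
    - [0,0,0]
  hand: [0.2,0.2,0.2,0.2]

```text
time_s: 5.82
ee_pos: [591.2, 22.8, 43.4]
ee_rot: [180.0, -0.2, 0.0]
force: [6.0, -1.1, -4.0]
gripper_width: 34.9
gripper_force: 20.0
```

Run:
```python
from h import *
for i in range(4):
    f,c,s=grab('wrist','w4'); print(s['ee_pos'],s['ee_rot'],s['force'],s['gripper_width'])
```

```text
[591.19584322  22.75463049  43.38897303] [ 1.79976914e+02 -2.27688437e-01  2.84676056e-02] [ 6.02378356 -1.08008305 -3.97926589] 34.947188561197216
[591.25973637  22.69397048  43.82145419] [ 1.79970250e+02 -2.22182325e-01  3.20043750e-02] [ 5.20408546 -1.38363222 -3.72676155] 34.900659120527024
[591.30978908  22.68759292  44.12237983] [ 1.79968053e+02 -2.28070818e-01  3.37281057e-02] [ 6.20840743 -0.7958988  -4.32381838] 34.38058476107975
[591.31754801  22.66333932  44.28251161] [ 1.79967686e+02 -2.31207990e-01  3.23618181e-02] [ 4.09271189 -0.41651645 -3.48429685] 34.94221812396885
```

View pics/w4.png

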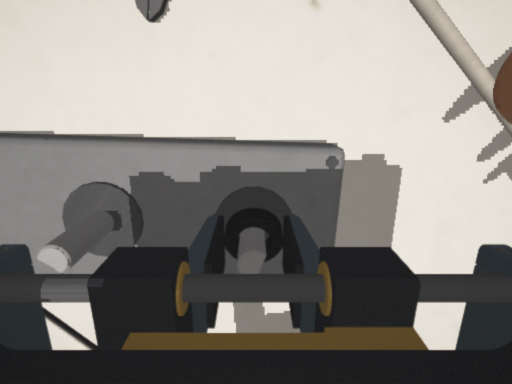

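Call:
apply_moves:
  delta_pos:
    - [0.02,0,-0.03]
    - [0.02,0,-0.03]
    - [0.02,0,-0.03]
    - [0.02,0,-0.03]
    - [0.02,0,-0.03]
    - [0,0,0.2]
    - [0,0,0.6]
    - [0,0,0.7]
    - [0,0,0.7]
  rot:
    - [0,0,0]
    - [0,0,0]
    - [0,0,0]
    - [0,0,0]
    - [0,0,0]
    - [0,0,0]
    - [0,0,0]
    - [0,0,0]
    - [0,0,0]
  hand: [0.2,0.6,0.6,0.6,0.6,0.6,0.6,0.6,0.6]

```text
time_s: 6.77
ee_pos: [592.9, 23.4, 132.8]
ee_rot: [-180.0, -0.6, 0.1]
force: [0.6, 0.1, -0.1]
gripper_width: 54.9
gripper_force: 0.0
```

Run:
```python
from h import *
f,c,s=grab('wrist'); print(s['ee_pos'],s['ee_rot'],s['force'],s['gripper_width'])
cv2.imwrite('pics/w5.png',cv2.cvtColor(cv2.resize(f['pixels'][100:300,0:400],(800,400)),cv2.COLOR_RGB2BGR))
find(f,c,'ring_1_c',40);find(f,c,'spindle_1_base',34)
print(proj(c,(597,22.3,84)),proj(c,(597,22.3,46)))
```

```text
[592.85079844  23.41913033 132.75945885] [-1.79991292e+02 -5.53412474e-01  5.05052159e-02] [ 0.60447448  0.12125163 -0.11103051] 54.88033977389966
ring_1_c 0.55 [255.4 191.4] [596.4  22.5]
spindle_1_base 0.78 [255.1 185.8] [599.9  22.7]
[256.04593234 207.20894811] [255.6657636  192.69912308]
```

View pics/w5.png

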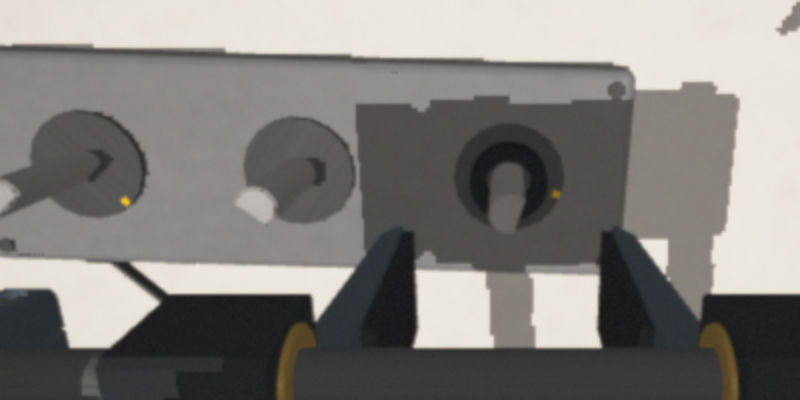

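Run:
```python
from h import *
f,c,s=grab('wrist');print(s['ee_pos'])
fu=lambda u,v:(u/2,100+v/2)
P=[unproj(c,fu(*p),34)[:2] for p in [(509,177),(299.5,170),(88,163)]]
print(P,np.diff(P,axis=0))
for i,t in ((0,(556,194)),(2,(125,201))):
    d=unproj(c,fu(*t),34)[:2]-P[i]; print(i,d,np.hypot(*d),np.degrees(np.arctan2(d[1],d[0])))
print('w3 mid',np.degrees(np.arctan2(131.47-116.8,580-598.5)),'w3 R',np.degrees(np.arctan2(1.12-21.94,587.6-595.4)))
f,c,s=grab('top')
for q in ('ring_1_c','washer_1_c','hub_1_c'): find(f,c,q,Zq[q])
cv2.imwrite('pics/t2.png',cv2.cvtColor(f['pixels'],cv2.COLOR_RGB2BGR))
# housing corners via screws
```

```text
[588.9579856   23.29845356 126.76776789]
[array([594.11470375,  23.14455736]), array([597.25647674, 115.15439495]), array([600.37525234, 207.38377005])] [[ 3.14177299 92.0098376 ]
 [ 3.1187756  92.2293751 ]]
0 [ -7.86488002 -20.90445301] 22.335006007681105 -110.61779988085955
2 [-17.53854612 -13.05826976] 21.86593261630669 -143.33058848461886
w3 mid 141.58653403458476 w3 R -110.53794800618863
ring_1_c 0.46 [178.7 286.6] [345.5 250.3]
washer_1_c 0.63 [166.1 240.1] [444.4 294.8]
washer_1_c 0.55 [192.5 241.5] [448.5 234.7]
hub_1_c 0.68 [178.  283.6] [351.9 251.9]
```

```bash
cat >> h.py <<'E'
import pickle
def snap(tag,n='wrist'):
    f,c,s=grab(n); f2,_,s2=f,c,env.state()
    print(tag,np.round(s['ee_pos'],1),np.round(s['ee_rot'],1),'after',np.round(s2['ee_pos'],1),'F',np.round(s['force'],1),'w',round(s['gripper_width'],1),'t',s['time_s'])
    pickle.dump((f['pixels'],c,s),open(f'pics/{tag}.pkl','wb')); return f,c,s
def load(tag): return pickle.load(open(f'pics/{tag}.pkl','rb'))
def flange(px,c,guess,z=34,r=25):
    """fit flange circle: maximise edge contrast of projected circle"""
    g=cv2.GaussianBlur(cv2.cvtColor(np.ascontiguousarray(px),cv2.COLOR_RGB2GRAY),(0,0),1).astype(np.float32)
    a=np.linspace(0,2*np.pi,120,endpoint=False); best=(-1e9,)
    def samp(x,y,r):
        p=np.array([proj(c,(x+r*np.cos(t),y+r*np.sin(t),z)) for t in a],np.float32)
        return cv2.remap(g,p[:,0].reshape(-1,1),p[:,1].reshape(-1,1),1).ravel()
    for st in (1.5,.5):
        cx,cy=guess if st==1.5 else best[1:]
        for i in range(-4,5):
            for j in range(-4,5):
                x,y=cx+i*st,cy+j*st
                v=np.median(samp(x,y,r+1.2)-samp(x,y,r-1.2))+.3*np.mean(np.clip(samp(x,y,r+1.2)-samp(x,y,r-1.2),-5,40))
                if v>best[0]: best=(v,x,y)
    return best
E
python3 - <<'E'
from h import *
f,c,s=snap('s1')
for g in ((598,22),(601,117),(604,212)): print(np.round(flange(f['pixels'],c,g),2))
for z in(34,):
  find(f,c,'spindle_1_base',34); find(f,c,'ring_1_c',40)
blobs(f,c,'yellow',34,6)
E
```

```text
s1 [589.2  23.3 126.2] [180.    0.2   0. ] after [589.5  23.3 126.5] F [0.8 1.  0.2] w 55.0 t 7.1667
[ 24.07 597.5   23.5 ]
[ 44.51 600.5  117.5 ]
[ 49.  603.  211.5]
spindle_1_base 0.65 [256.7 184.1] [598.5  21.2]
spindle_1_base 0.47 [255.3 184.9] [597.8  22.4]
ring_1_c 0.76 [255.4 185.5] [599.   22.4]
yellow [ 57.  197.5] 7.0 [586.1 198.3]
```

View pics/t2.png

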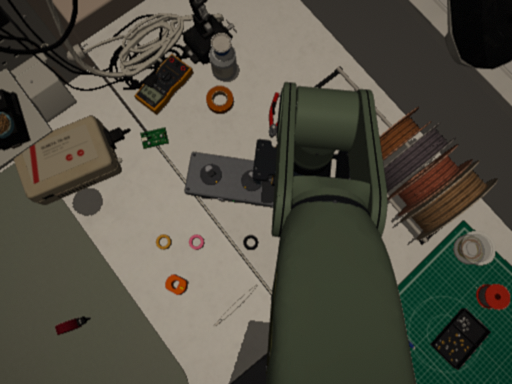

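The first ring is on the right spindle and down. Next I go to ring 2.

Call:
apply_moves:
  delta_pos:
    - [-0.7,-0.07,0]
    - [-0.7,-0.07,0]
    - [-0.7,-0.07,0]
  rot:
    - [0,0,0]
    - [0,0,0]
    - [0,0,0]
  hand: [0.6,0.6,0.6]

```text
time_s: 7.57
ee_pos: [495.2, 14.5, 125.0]
ee_rot: [180.0, 0.9, 0.0]
force: [-0.4, -0.3, -0.3]
gripper_width: 55.1
gripper_force: 0.0
```

Call:
apply_moves:
  delta_pos:
    - [-0.48,-0.07,-0.4]
    - [-0.48,-0.07,-0.4]
    - [-0.48,-0.07,-0.4]
    - [-0.48,-0.07,-0.4]
    - [-0.48,-0.07,-0.4]
    - [-0.48,-0.07,-0.4]
  rot:
    - [0,0,0]
    - [0,0,0]
    - [0,0,0]
    - [0,0,0]
    - [0,0,0]
    - [0,0,0]
  hand: [0.6,0.6,0.6,0.6,0.6,0.6]

```text
time_s: 8.07
ee_pos: [450.8, 6.5, 80.6]
ee_rot: [180.0, -0.2, 0.0]
force: [-0.2, 1.1, 0.2]
gripper_width: 54.7
gripper_force: 0.0
```

Run:
```python
from h import *
f,c,s=snap('r2'); f,c,s=snap('r2b')
find(f,c,'ring_1_c',6);find(f,c,'hub_1_c',12);blobs(f,c,'black',6,500,3000);blobs(f,c,'orange',12)
print(np.round(flange(f['pixels'],c,(447,7),z=12,r=17),1))
```

```text
r2 [450.8   6.5  80.6] [180.   -0.2   0. ] after [450.7   6.6  80.6] F [-0.2  1.1  0.2] w 54.7 t 8.0667
r2b [450.7   6.6  80.6] [ 1.8e+02 -2.0e-01  1.0e-01] after [450.4   6.6  80.4] F [1.1 0.8 0. ] w 54.7 t 8.1167
black [388.9 253.4] 865.5 [ 402.6 -111.3]
black [316.9 241. ] 1335.5 [414.5 -47.5]
black [250.7 206.2] 1294.0 [446.3   9.6]
black [134.4 188. ] 1365.5 [462. 105.]
black [228.2   8.2] 695.5 [592.9  25.2]
orange [360.4 203.4] 2512.0 [450.9 -79.5]
[ 81.7 449.    9.5]
```

Call:
apply_moves:
  delta_pos:
    - [-0.025,0.023,-0.3]
    - [-0.025,0.023,-0.55]
    - [-0.025,0.023,-0.635]
    - [-0.025,0.023,-0.635]
    - [-0.025,0.023,-0.635]
  rot:
    - [0,0,0]
    - [0,0,0]
    - [0,0,0]
    - [0,0,0]
    - [0,0,0]
  hand: [0.6,0.6,0.6,0.6,0.6]

```text
time_s: 8.68
ee_pos: [445.7, 9.3, 3.0]
ee_rot: [180.0, 0.0, 0.1]
force: [-0.1, -0.7, 0.3]
gripper_width: 54.4
gripper_force: 0.0
```

Call:
apply_moves:
  delta_pos:
    - [0,0,0]
    - [0,0,0]
    - [0,0,0]
    - [0,0,0]
    - [0,0,0]
    - [0,0,0]
  rot:
    - [0,0,0]
    - [0,0,0]
    - [0,0,0]
    - [0,0,0]
    - [0,0,0]
    - [0,0,0]
  hand: [0.2,0.2,0.2,0.2,0.2,0.2]
  newtons: 20

```text
time_s: 9.18
ee_pos: [445.9, 9.2, 3.8]
ee_rot: [180.0, -0.1, 0.0]
force: [-0.1, -0.4, 3.3]
gripper_width: 34.8
gripper_force: 20.0
```

Call:
apply_moves:
  delta_pos:
    - [0,0,0.3]
    - [0,0,0.6]
    - [0.2,0.3,0.9]
    - [0.5,0.6,1.0]
    - [0.77,0.9,1.0]
    - [0.77,0.9,1.0]
    - [0.77,0.9,1.0]
    - [0.77,0.9,1.0]
    - [0.77,0.9,1.0]
  rot:
    - [0,0,0]
    - [0,0,0]
    - [0,0,0]
    - [0,0,0]
    - [0,0,0]
    - [0,0,0]
    - [0,0,0]
    - [0,0,0]
    - [0,0,0]
  hand: [0.2,0.2,0.2,0.2,0.2,0.2,0.2,0.2,0.2]

```text
time_s: 9.93
ee_pos: [536.4, 116.7, 122.5]
ee_rot: [179.9, 0.2, 0.1]
force: [-0.5, 0.5, -0.7]
gripper_width: 34.9
gripper_force: 20.0
```

Run:
```python
from h import *
f,c,s=snap('p2'); 
for g in ((598,22),(601,117),(604,212)): print(np.round(flange(f['pixels'],c,g),2))
find(f,c,'ring_1_c',s['ee_pos'][2]+2);find(f,c,'spindle_1_base',34); blobs(f,c,'yellow',34,5)
cv2.imwrite('pics/p2.png',cv2.cvtColor(f['pixels'],cv2.COLOR_RGB2BGR))
```

```text
p2 [536.4 116.7 122.5] [1.799e+02 2.000e-01 1.000e-01] after [536.3 116.4 122.6] F [-0.5  0.5 -0.7] w 34.9 t 9.9333
[ 47.76 597.    24.5 ]
[ 43.6 599.5 118.5]
[ 49.11 602.5  212.5 ]
ring_1_c 0.83 [372.3 123.8] [605.5  54.6]
spindle_1_base 0.9 [365.5 123.7] [598.   26.1]
spindle_1_base 0.32 [ 75.4 278.4] [453.5 286.6]
yellow [235.8 143.7] 6.5 [581.6 132.1]
yellow [155.6 137.8] 8.5 [586.4 198.3]
```

View pics/p2.png

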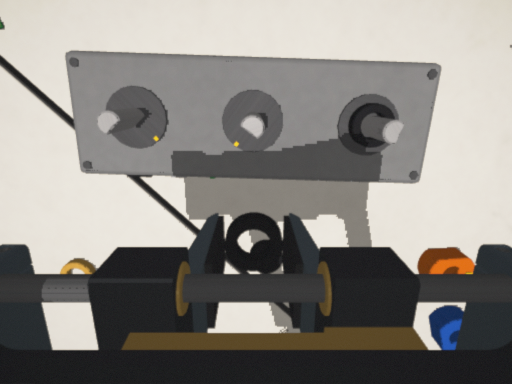

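The ring is held centred at (253,241). Spindle M is at (252,121), with its tick at (236,144).

Call:
apply_moves:
  delta_pos:
    - [0.3,0.01,0]
    - [0.54,0.01,0]
    - [0.54,0.01,0]
    - [0.54,0.01,0]
    - [0.54,0.01,-0.1]
    - [0.54,0.01,-0.1]
    - [0.54,0.01,-0.1]
    - [0.54,0.01,-0.1]
  rot:
    - [0,0,0]
    - [0,0,0]
    - [0,0,0]
    - [0,0,0]
    - [0,0,0]
    - [0,0,0]
    - [0,0,0]
    - [0,0,0]
  hand: [0.2,0.2,0.2,0.2,0.2,0.2,0.2,0.2]

```text
time_s: 10.75
ee_pos: [601.8, 118.2, 111.7]
ee_rot: [180.0, 0.0, 0.0]
force: [0.7, 0.8, 0.1]
gripper_width: 35.1
gripper_force: 20.0
```

Call:
apply_moves:
  delta_pos:
    - [-0.008,0,-0.15]
    - [-0.008,0,-0.3]
    - [-0.008,0,-0.4]
    - [-0.008,0,-0.5]
    - [-0.008,0,-0.57]
    - [-0.008,0,-0.57]
  rot:
    - [0,0,0]
    - [0,0,0]
    - [0,0,0]
    - [0,0,0]
    - [0,0,0]
    - [0,0,0]
  hand: [0.2,0.2,0.2,0.2,0.2,0.2]

```text
time_s: 11.25
ee_pos: [600.0, 118.2, 42.1]
ee_rot: [180.0, 0.2, 0.0]
force: [-3.0, -1.4, -1.3]
gripper_width: 35.1
gripper_force: 20.0
```

Call:
apply_moves:
  delta_pos:
    - [0,0,0]
    - [0,0,0]
    - [0,0,0]
    - [0,0,0]
    - [0,0,0.3]
    - [0,0,0.6]
    - [0,0,0.7]
    - [-0.2,0,0.7]
    - [-0.5,0,0.7]
    - [-0.7,-0.05,0.7]
  rot:
    - [0,0,0]
    - [0,0,0]
    - [0,0,0]
    - [0,0,0]
    - [0,0,0]
    - [0,0,0]
    - [0,0,0]
    - [0,0,0]
    - [0,0,0]
    - [0,0,0]
  hand: [0.6,0.6,0.6,0.6,0.6,0.6,0.6,0.6,0.6,0.6]

```text
time_s: 12.08
ee_pos: [515.7, 112.9, 127.5]
ee_rot: [-180.0, 0.0, 0.1]
force: [-1.4, -0.7, -0.6]
gripper_width: 54.7
gripper_force: 0.0
```

Call:
apply_moves:
  delta_pos:
    - [-0.45,-0.06,-0.3]
    - [-0.45,-0.06,-0.36]
    - [-0.45,-0.06,-0.36]
    - [-0.45,-0.06,-0.36]
    - [-0.45,-0.06,-0.36]
    - [-0.45,-0.06,-0.36]
    - [-0.45,-0.06,-0.36]
  rot:
    - [0,0,0]
    - [0,0,0]
    - [0,0,0]
    - [0,0,0]
    - [0,0,0]
    - [0,0,0]
    - [0,0,0]
  hand: [0.6,0.6,0.6,0.6,0.6,0.6,0.6]

```text
time_s: 12.67
ee_pos: [465.6, 105.6, 84.7]
ee_rot: [-180.0, -0.2, 0.0]
force: [0.5, -0.2, 0.4]
gripper_width: 54.6
gripper_force: 0.0
```

Run:
```python
from h import *
f,c,s=snap('r3')
find(f,c,'ring_1_c',6);find(f,c,'hub_1_c',12);blobs(f,c,'black',6,500,3000);blobs(f,c,'orange',12)
print(np.round(flange(f['pixels'],c,(462,105),z=12,r=17),1))
find(f,c,'ring_1_c',40)
```

```text
r3 [465.6 105.6  84.7] [-180.    -0.2    0. ] after [465.3 105.5  84.5] F [ 0.5 -0.2  0.4] w 54.6 t 12.6667
ring_1_c 0.95 [387.7  14.9] [604.7  10.5]
hub_1_c 0.27 [232.2  10.1] [606.2 121.3]
black [116.3 253.7] 842.0 [414.9 228.5]
black [389.3 253.3] 868.5 [415.4 -14.5]
black [316.7 241. ] 1320.5 [427.3  50.8]
black [189.8 241. ] 1315.5 [427.3 162.4]
black [255.4 204. ] 1252.0 [461.7 104.8]
black [162.4 157.4] 1547.5 [501.5 180.2]
black [384.4  22.8] 1335.0 [599.6  12.3]
black [234.6  19.1] 1402.0 [601.9 120. ]
black [77.5  7.3] 665.0 [609.3 231.6]
orange [475.9 218.6] 2740.0 [450.9 -80.2]
[ 84.6 464.  105. ]
ring_1_c 0.95 [387.7  14.9] [596.9  23.6]
```

Call:
apply_moves:
  delta_pos:
    - [-0.01,-0.004,-0.3]
    - [-0.01,-0.004,-0.55]
    - [-0.01,-0.004,-0.67]
    - [-0.01,-0.004,-0.67]
    - [-0.01,-0.004,-0.67]
  rot:
    - [0,0,0]
    - [0,0,0]
    - [0,0,0]
    - [0,0,0]
    - [0,0,0]
  hand: [0.6,0.6,0.6,0.6,0.6]

```text
time_s: 13.28
ee_pos: [462.5, 104.7, 2.8]
ee_rot: [180.0, 0.1, 0.0]
force: [-0.1, -1.0, -0.1]
gripper_width: 55.0
gripper_force: 0.0
```

Call:
apply_moves:
  delta_pos:
    - [0,0,0]
    - [0,0,0]
    - [0,0,0]
    - [0,0,0]
    - [0,0,0]
    - [0,0,0]
  rot:
    - [0,0,0]
    - [0,0,0]
    - [0,0,0]
    - [0,0,0]
    - [0,0,0]
    - [0,0,0]
  hand: [0.2,0.2,0.2,0.2,0.2,0.2]
  newtons: 20

```text
time_s: 13.78
ee_pos: [462.7, 104.8, 3.7]
ee_rot: [-180.0, -0.0, 0.0]
force: [-0.2, 0.5, 2.8]
gripper_width: 33.8
gripper_force: 20.0
```

Call:
apply_moves:
  delta_pos:
    - [0,0,0.3]
    - [0,0,0.6]
    - [0.2,0.3,0.9]
    - [0.5,0.6,1.0]
    - [0.64,0.9,1.0]
    - [0.64,0.9,1.0]
    - [0.64,0.9,1.0]
    - [0.64,0.9,1.0]
    - [0.64,0.9,1.0]
    - [0.64,0.9,1.0]
  rot:
    - [0,0,0]
    - [0,0,0]
    - [0,0,0]
    - [0,0,0]
    - [0,0,0]
    - [0,0,0]
    - [0,0,0]
    - [0,0,0]
    - [0,0,0]
    - [0,0,0]
  hand: [0.2,0.2,0.2,0.2,0.2,0.2,0.2,0.2,0.2,0.2]

```text
time_s: 14.62
ee_pos: [538.1, 211.7, 122.8]
ee_rot: [179.9, 0.1, 0.0]
force: [-1.0, -0.4, -0.4]
gripper_width: 33.6
gripper_force: 20.0
```

Run:
```python
from h import *
f,c,s=snap('p3'); 
for g in ((597,23),(600,118),(603,213)): print(np.round(flange(f['pixels'],c,g),2))
find(f,c,'ring_1_c',s['ee_pos'][2]+2); blobs(f,c,'yellow',34,5)
g=cv2.cvtColor(f['pixels'],cv2.COLOR_RGB2GRAY); print(proj(c,s['ee_pos']+[0,0,2])); print(np.where(g[205:262,254]<60)[0]+205)
```

```text
p3 [538.1 211.7 122.8] [1.799e+02 1.000e-01 0.000e+00] after [538.3 211.6 123. ] F [-1.  -0.4 -0.4] w 33.6 t 14.6167
[ 52.78 597.    25.5 ]
[ 46.64 600.   119.5 ]
[ 47.62 602.5  213.5 ]
ring_1_c 0.97 [492.1 128.5] [604.7  85.2]
yellow [270.4 140.2] 8.5 [586.2 198.3]
[254.88558632 241.99912091]
[214 215 216 217 218 219 220 221 222 223 224 225 226 227 228 229 230 256
 257 258 259 260 261]
```

Call:
apply_moves:
  delta_pos:
    - [0.3,0.01,0]
    - [0.537,0.01,0]
    - [0.537,0.01,0]
    - [0.537,0.01,0]
    - [0.537,0.01,-0.1]
    - [0.537,0.01,-0.1]
    - [0.537,0.01,-0.1]
    - [0.537,0.01,-0.1]
  rot:
    - [0,0,0]
    - [0,0,0]
    - [0,0,0]
    - [0,0,0]
    - [0,0,0]
    - [0,0,0]
    - [0,0,0]
    - [0,0,0]
  hand: [0.2,0.2,0.2,0.2,0.2,0.2,0.2,0.2]

```text
time_s: 15.38
ee_pos: [602.9, 213.8, 111.7]
ee_rot: [180.0, 0.0, 0.0]
force: [-0.1, 0.0, -0.6]
gripper_width: 33.6
gripper_force: 20.0
```

Call:
apply_moves:
  delta_pos:
    - [0,0,-0.15]
    - [0,0,-0.3]
    - [0,0,-0.35]
    - [0,0,-0.35]
  rot:
    - [0,0,0]
    - [0,0,0]
    - [0,0,0]
    - [0,0,0]
  hand: [0.2,0.2,0.2,0.2]

```text
time_s: 15.72
ee_pos: [602.3, 213.6, 68.1]
ee_rot: [179.9, 0.2, 0.1]
force: [0.0, -0.5, -0.8]
gripper_width: 33.5
gripper_force: 20.0
```

Call:
apply_moves:
  delta_pos:
    - [0,0,-0.15]
    - [0,0,-0.22]
    - [0,0,-0.22]
    - [0,0,-0.22]
    - [0,0,-0.22]
    - [0,0,-0.22]
    - [0,0,-0.22]
    - [0,0,0.2]
    - [0,0,0.48]
    - [0,0,0.48]
  rot:
    - [0,0,0]
    - [0,0,0]
    - [0,0,0]
    - [0,0,0]
    - [0,0,0]
    - [0,0,0]
    - [0,0,0]
    - [0,0,0]
    - [0,0,0]
    - [0,0,0]
  hand: [0.2,0.2,0.2,0.2,0.6,0.6,0.6,0.6,0.6,0.6]

```text
time_s: 16.55
ee_pos: [608.7, 215.7, 136.1]
ee_rot: [-179.7, -0.9, 0.0]
force: [0.5, 1.4, 0.2]
gripper_width: 54.6
gripper_force: 0.0
```

Call:
apply_moves:
  delta_pos:
    - [-0.3,0,0]
    - [-0.6,0.2,0]
    - [-0.9,0.4,0]
    - [-0.9,0.4,0]
    - [-0.9,0.4,0]
  rot:
    - [0,0,0]
    - [0,0,0]
    - [0,0,0]
    - [0,0,0]
    - [0,0,0]
  hand: [0.6,0.6,0.6,0.6,0.6]

```text
time_s: 16.97
ee_pos: [494.3, 263.1, 127.8]
ee_rot: [-180.0, -0.1, 0.2]
force: [0.1, 0.8, 0.4]
gripper_width: 54.9
gripper_force: 0.0
```

Call:
apply_moves:
  delta_pos:
    - [-0.45,0.3,-0.35]
    - [-0.45,0.3,-0.35]
    - [-0.45,0.3,-0.35]
    - [-0.45,0.3,-0.35]
    - [-0.45,0.3,-0.35]
    - [-0.45,0.3,-0.35]
  rot:
    - [0,0,0]
    - [0,0,0]
    - [0,0,0]
    - [0,0,0]
    - [0,0,0]
    - [0,0,0]
  hand: [0.6,0.6,0.6,0.6,0.6,0.6]

```text
time_s: 17.47
ee_pos: [444.0, 298.0, 85.9]
ee_rot: [-179.9, -0.2, -0.0]
force: [-0.2, 0.4, -0.4]
gripper_width: 54.5
gripper_force: 0.0
```

Run:
```python
from h import *
f,c,s=snap('w')
find(f,c,'washer_1_c',5);blobs(f,c,'brass',5,200,3000);blobs(f,c,'orange',12)
cv2.imwrite('pics/w.png',cv2.cvtColor(f['pixels'],cv2.COLOR_RGB2BGR))
f,c,s=grab('scene')
for q in Zq: find(f,c,q,Zq[q])
```

```text
w [444.  298.   85.9] [-179.9   -0.2   -0. ] after [443.8 297.9  85.9] F [-0.2  0.4 -0.4] w 54.5 t 17.4667
washer_1_c 0.67 [247.5 209.2] [434.5 304. ]
washer_1_c 0.64 [340.1 191.6] [450.3 225.7]
brass [249.8 203.6] 1200.5 [439.6 302. ]
ring_1_c 0.39 [270.1 175.5] [623.    0.7]
washer_1_c 0.64 [221.1 261.5] [448.1 297.9]
washer_1_c 0.16 [326.  195.2] [459.7 -81.9]
hub_1_c 0.51 [254.2 282.6] [346.4 268.3]
hub_1_c 0.44 [223.6 262.3] [438.3 296.4]
spindle_1_base 0.57 [269.9 179.4] [587.8  30.7]
```

View pics/w.png

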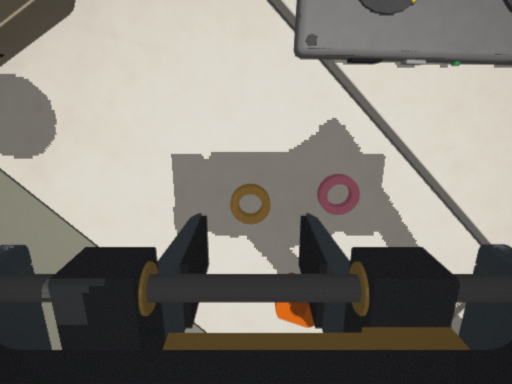

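The brass washer is at (250,204) and the pink one at (339,194), clear of the fingers.

Call:
apply_moves:
  delta_pos:
    - [-0.02,0.033,-0.3]
    - [-0.02,0.033,-0.55]
    - [-0.02,0.033,-0.685]
    - [-0.02,0.033,-0.685]
    - [-0.02,0.033,-0.685]
  rot:
    - [0,0,0]
    - [0,0,0]
    - [0,0,0]
    - [0,0,0]
    - [0,0,0]
  hand: [0.6,0.6,0.6,0.6,0.6]

```text
time_s: 18.23
ee_pos: [439.4, 301.9, 2.5]
ee_rot: [180.0, 0.0, 0.0]
force: [0.0, 1.0, -0.2]
gripper_width: 54.7
gripper_force: 0.0
```

Call:
apply_moves:
  delta_pos:
    - [0,0,0]
    - [0,0,0]
    - [0,0,0]
    - [0,0,0]
    - [0,0,0]
    - [0,0,0]
  rot:
    - [0,0,0]
    - [0,0,0]
    - [0,0,0]
    - [0,0,0]
    - [0,0,0]
    - [0,0,0]
  hand: [0.2,0.2,0.2,0.2,0.2,0.2]
  newtons: 20

```text
time_s: 18.73
ee_pos: [439.4, 302.0, 3.0]
ee_rot: [-180.0, -0.0, 0.1]
force: [-0.5, -1.5, 1.6]
gripper_width: 33.8
gripper_force: 20.0
```

Call:
apply_moves:
  delta_pos:
    - [0,0,0.3]
    - [0,0,0.6]
    - [0.2,-0.3,0.9]
    - [0.5,-0.6,1.0]
    - [0.83,-0.74,1.0]
    - [0.83,-0.74,1.0]
    - [0.83,-0.74,1.0]
    - [0.83,-0.74,1.0]
    - [0.83,-0.74,1.0]
    - [0.83,-0.74,1.0]
  rot:
    - [0,0,0]
    - [0,0,0]
    - [0,0,0]
    - [0,0,0]
    - [0,0,0]
    - [0,0,0]
    - [0,0,0]
    - [0,0,0]
    - [0,0,0]
    - [0,0,0]
  hand: [0.2,0.2,0.2,0.2,0.2,0.2,0.2,0.2,0.2,0.2]

```text
time_s: 19.57
ee_pos: [537.4, 213.6, 122.2]
ee_rot: [180.0, 0.1, 0.1]
force: [-0.6, -1.0, -1.1]
gripper_width: 33.6
gripper_force: 20.0
```

Run:
```python
from h import *
f,c,s=snap('pw'); 
for g in ((600,118),(603,213)): print(np.round(flange(f['pixels'],c,g),2))
print(proj(c,s['ee_pos']+[0,0,2])); blobs(f,c,'brass',s['ee_pos'][2]+2,300)
find(f,c,'washer_1_c',s['ee_pos'][2]+2);find(f,c,'ring_1_c',40)
```

```text
pw [537.4 213.6 122.2] [1.8e+02 1.0e-01 1.0e-01] after [537.5 213.7 122.3] F [-0.6 -1.  -1.1] w 33.6 t 19.5667
[ 46.66 600.   119.5 ]
[ 48.15 602.5  213.5 ]
[254.88289888 242.00209988]
brass [253.5 238.3] 2209.5 [539.8 214.5]
washer_1_c 0.88 [251.6 245.4] [535.2 215.6]
washer_1_c 0.5 [241.7 266.7] [520.8 221.6]
ring_1_c 0.82 [491.2 124.7] [599.  25.]
```

Call:
apply_moves:
  delta_pos:
    - [0.3,0,0]
    - [0.53,0,0]
    - [0.53,0,0]
    - [0.53,0,0]
    - [0.53,0,-0.1]
    - [0.53,0,-0.1]
    - [0.53,0,-0.1]
    - [0.53,0,-0.1]
  rot:
    - [0,0,0]
    - [0,0,0]
    - [0,0,0]
    - [0,0,0]
    - [0,0,0]
    - [0,0,0]
    - [0,0,0]
    - [0,0,0]
  hand: [0.2,0.2,0.2,0.2,0.2,0.2,0.2,0.2]

```text
time_s: 20.38
ee_pos: [601.7, 213.3, 111.1]
ee_rot: [180.0, 0.0, 0.1]
force: [0.2, -0.2, -0.3]
gripper_width: 33.7
gripper_force: 20.0
```

Call:
apply_moves:
  delta_pos:
    - [0,0,-0.15]
    - [0,0,-0.3]
    - [0,0,-0.35]
    - [0,0,-0.35]
  rot:
    - [0,0,0]
    - [0,0,0]
    - [0,0,0]
    - [0,0,0]
  hand: [0.2,0.2,0.2,0.2]

```text
time_s: 20.72
ee_pos: [601.1, 212.9, 67.5]
ee_rot: [179.9, 0.2, 0.1]
force: [0.5, -0.7, -0.2]
gripper_width: 33.9
gripper_force: 20.0
```

Call:
apply_moves:
  delta_pos:
    - [0,0,-0.1]
    - [0,0,-0.12]
    - [0,0,-0.12]
    - [0,0,-0.12]
    - [0,0,-0.12]
    - [0,0,-0.12]
    - [0,0,0.2]
    - [0,0,0.48]
    - [0,0,0.48]
    - [-0.3,0,0.48]
  rot:
    - [0,0,0]
    - [0,0,0]
    - [0,0,0]
    - [0,0,0]
    - [0,0,0]
    - [0,0,0]
    - [0,0,0]
    - [0,0,0]
    - [0,0,0]
    - [0,0,0]
  hand: [0.2,0.2,0.2,0.6,0.6,0.6,0.6,0.6,0.6,0.6]

```text
time_s: 21.55
ee_pos: [573.7, 214.2, 129.5]
ee_rot: [-179.8, -0.8, -0.0]
force: [-0.4, 1.4, -0.2]
gripper_width: 54.8
gripper_force: 0.0
```

Call:
apply_moves:
  delta_pos:
    - [-0.95,0.2,0]
    - [-0.95,0.2,0]
    - [-0.95,0.2,0]
    - [-0.95,0.2,0]
  rot:
    - [0,0,0]
    - [0,0,0]
    - [0,0,0]
    - [0,0,0]
  hand: [0.8,0.8,0.8,0.8]

```text
time_s: 21.88
ee_pos: [446.1, 236.9, 126.5]
ee_rot: [179.9, 0.3, 0.2]
force: [-0.2, -1.0, -0.5]
gripper_width: 72.6
gripper_force: 0.0
```

Call:
apply_moves:
  delta_pos:
    - [-0.9,0.16,-0.2]
    - [-0.9,0.16,-0.2]
    - [-0.9,0.16,-0.2]
    - [-0.9,0.16,-0.2]
    - [-0.9,0.16,-0.2]
    - [-0.9,0.16,-0.2]
  rot:
    - [0,0,0]
    - [0,0,0]
    - [0,0,0]
    - [0,0,0]
    - [0,0,0]
    - [0,0,0]
  hand: [0.8,0.8,0.8,0.8,0.8,0.8]

```text
time_s: 22.38
ee_pos: [346.1, 257.1, 103.2]
ee_rot: [-179.9, -0.2, 0.1]
force: [-0.2, -0.6, -0.3]
gripper_width: 72.8
gripper_force: 0.0
```

Run:
```python
from h import *
f,c,s=snap('hA')
find(f,c,'hub_1_c',12);blobs(f,c,'orange',12);blobs(f,c,'yellow',24,10)
im=cv2.cvtColor(f['pixels'],cv2.COLOR_RGB2BGR)
cv2.imwrite('pics/hA.png',cv2.resize(im[120:270,150:350],(800,600),interpolation=cv2.INTER_CUBIC))
```

```text
hA [346.1 257.1 103.2] [-1.799e+02 -2.000e-01  1.000e-01] after [346.4 257.  103.1] F [-0.2 -0.6 -0.3] w 72.8 t 22.3833
hub_1_c 0.85 [255.7 191.4] [349.5 256. ]
orange [254.5 192.3] 1930.0 [348.7 257. ]
```

View pics/hA.png

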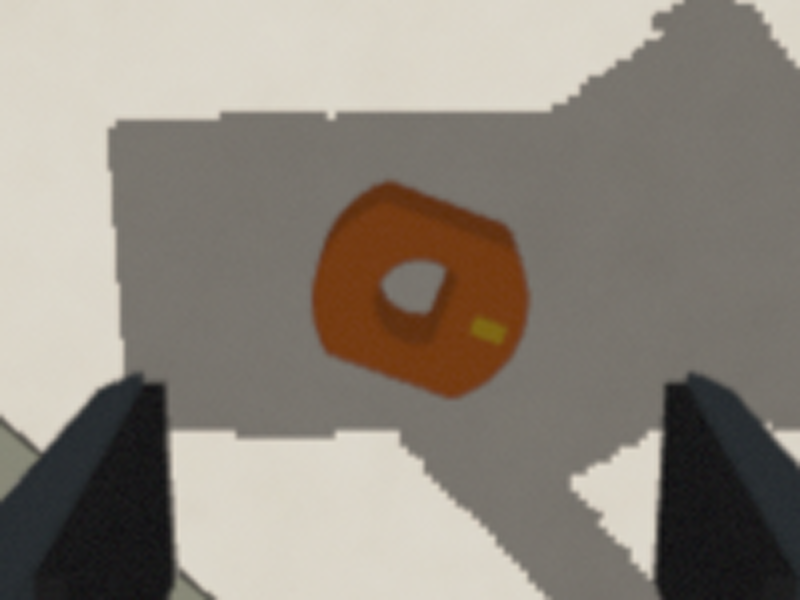

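Hub A: bore at (420,290) in the crop and bar at (488,331), so its x axis points at about −110°, the same as the right spindle's −110.6°. I turn the tool to a yaw of 70° to close on its flats.

Call:
apply_moves:
  delta_pos:
    - [0.02,0,0]
    - [0.02,0,0]
    - [0.02,0,0]
    - [0.02,0,0]
    - [0.02,0,0]
    - [0.02,0,0]
    - [0.02,0,0]
    - [0.02,0,0]
    - [0.02,0,0]
    - [0.02,0,0]
  rot:
    - [0,0,0.8145]
    - [0,0,0.8145]
    - [0,0,0.8145]
    - [0,0,0.8145]
    - [0,0,0.8145]
    - [0,0,0.8145]
    - [0,0,0.8145]
    - [0,0,0.8145]
    - [0,0,0.8145]
    - [0,0,0.8145]
  hand: [0.8,0.8,0.8,0.8,0.8,0.8,0.8,0.8,0.8,0.8]

```text
time_s: 23.32
ee_pos: [348.5, 256.4, 102.6]
ee_rot: [180.0, -0.0, 70.3]
force: [0.1, 0.1, -0.6]
gripper_width: 72.8
gripper_force: 0.0
```

Call:
apply_moves:
  delta_pos:
    - [0,0,0]
    - [0,0,0]
    - [0,0,0]
    - [0,0,0]
  rot:
    - [0,0,0]
    - [0,0,0]
    - [0,0,0]
    - [0,0,0]
  hand: [0.8,0.8,0.8,0.8]

```text
time_s: 23.65
ee_pos: [347.3, 256.3, 102.4]
ee_rot: [180.0, -0.0, 69.9]
force: [-0.4, 0.1, -0.7]
gripper_width: 73.0
gripper_force: 0.0
```

```bash
cat >> h.py <<'E'
def hubfit(px,c,kind='orange',z=12,near=None):
    """silhouette fit: project hub (both rims) for x,y,angle(mod 180), maximise IoU"""
    m=mask(px,kind); m[255:]=0
    m=cv2.morphologyEx(m,cv2.MORPH_CLOSE,np.ones((3,3),np.uint8))
    ks=[k for k in cv2.findContours(m,cv2.RETR_EXTERNAL,cv2.CHAIN_APPROX_NONE)[0] if cv2.contourArea(k)>600]
    k=min(ks,key=lambda k:np.hypot(*(unproj(c,k.reshape(-1,2).mean(0),z)[:2]-near)))
    M=np.zeros(m.shape,np.uint8); cv2.drawContours(M,[cv2.convexHull(k)],-1,1,-1)
    t=np.linspace(0,2*np.pi,90); base=np.c_[23*np.cos(t),np.clip(23*np.sin(t),-18,18)]
    def pol(p):
        a=p[2]; R=np.array([[np.cos(a),-np.sin(a)],[np.sin(a),np.cos(a)]]); q=base@R.T+p[:2]
        P=np.array([proj(c,(x,y,zz)) for zz in(z-12,z+12) for x,y in q]); return cv2.convexHull(P.astype(np.float32))
    def cost(p):
        N=np.zeros(m.shape,np.uint8); cv2.fillConvexPoly(N,np.round(pol(p)*16).astype(np.int32),1,shift=4)
        return 1-(M&N).sum()/(M|N).sum()
    from scipy.optimize import minimize
    g=unproj(c,k.reshape(-1,2).mean(0),z)[:2]; best=None
    for a in np.radians([0,45,90,135]):
        r=minimize(cost,[*g,a],method='Nelder-Mead',options=dict(initial_simplex=[[*g,a],[g[0]+4,g[1],a],[g[0],g[1]+4,a],[*g,a+.5]]))
        if best is None or r.fun<best.fun: best=r
    return np.round([best.x[0],best.x[1],np.degrees(best.x[2])%180,best.fun],3)
E
python3 - <<'E'
from h import *
px,c,s=load('hA'); print(hubfit(px,c,near=(349,256)))
f,c,s=snap('hA2'); print(hubfit(f['pixels'],c,near=(349,256))); find(f,c,'hub_1_c',12); print(s['qpos'])
px,c,s=load('r2'); print('B',hubfit(px,c,near=(451,-79)))
px,c,s=load('w1') if 0 else load('r3'); print('B',hubfit(px,c,near=(451,-79)))
E
```

```text
[3.4833e+02 2.5676e+02 6.6837e+01 1.1500e-01]
hA2 [347.3 256.3 102.4] [180.   -0.   69.9] after [347.2 256.3 102.4] F [-0.4  0.1 -0.7] w 73.0 t 23.65
[3.49552e+02 2.56428e+02 7.09580e+01 1.26000e-01]
hub_1_c 0.7 [254.2 194.2] [348.5 257.6]
[ 3.49042301e+01  1.19424008e+01  1.16906906e+02 -7.23796423e-03
  5.11299629e+01  5.49702585e+01]
B [ 4.51458e+02 -7.71140e+01  8.92920e+01  1.10000e-01]
B [ 4.50817e+02 -8.07790e+01  8.38850e+01  8.10000e-02]
```

Call:
apply_moves:
  delta_pos:
    - [0.015,0.002,-0.3]
    - [0.015,0.002,-0.6]
    - [0.015,0.002,-0.8]
    - [0.015,0.002,-0.82]
    - [0.015,0.002,-0.82]
    - [0.015,0.002,-0.82]
  rot:
    - [0,0,0]
    - [0,0,0]
    - [0,0,0]
    - [0,0,0]
    - [0,0,0]
    - [0,0,0]
  hand: [0.8,0.8,0.8,0.8,0.8,0.8]

```text
time_s: 24.25
ee_pos: [349.4, 257.1, 4.8]
ee_rot: [179.9, -0.1, 70.0]
force: [-0.2, -0.7, -0.8]
gripper_width: 73.0
gripper_force: 0.0
```

Call:
apply_moves:
  delta_pos:
    - [0,0,0]
    - [0,0,0]
    - [0,0,0]
    - [0,0,0]
    - [0,0,0]
    - [0,0,0]
    - [0,0,0]
    - [0,0,0]
  rot:
    - [0,0,0]
    - [0,0,0]
    - [0,0,0]
    - [0,0,0]
    - [0,0,0]
    - [0,0,0]
    - [0,0,0]
    - [0,0,0]
  hand: [0.2,0.2,0.2,0.2,0.2,0.2,0.2,0.2]
  newtons: 30

```text
time_s: 24.92
ee_pos: [348.8, 256.7, 4.3]
ee_rot: [180.0, -0.0, 70.1]
force: [-1.6, -0.5, 4.9]
gripper_width: 36.3
gripper_force: 29.9
```

Call:
apply_moves:
  delta_pos:
    - [0,0,0.3]
    - [0,0,0.6]
    - [0,0,1.0]
    - [0.2,-0.3,1.0]
    - [0.4,-0.6,1.0]
    - [0.6,-0.9,1.0]
  rot:
    - [0,0,0]
    - [0,0,0]
    - [0,0,0]
    - [0,0,0]
    - [0,0,0]
    - [0,0,0]
  hand: [0.2,0.2,0.2,0.2,0.2,0.2]

```text
time_s: 25.42
ee_pos: [418.6, 152.4, 125.1]
ee_rot: [179.9, -0.1, 70.2]
force: [0.3, -0.2, -1.6]
gripper_width: 35.8
gripper_force: 29.9
```

Call:
apply_moves:
  delta_pos:
    - [0.3,-0.4,0]
    - [0.65,-0.78,0]
    - [0.65,-0.78,0]
    - [0.65,-0.78,0]
  rot:
    - [0,0,0]
    - [0,0,0]
    - [0,0,0]
    - [0,0,0]
  hand: [0.2,0.2,0.2,0.2]

```text
time_s: 25.75
ee_pos: [500.5, 54.8, 123.9]
ee_rot: [179.7, 0.0, 69.8]
force: [1.6, -0.1, -0.2]
gripper_width: 35.7
gripper_force: 29.9
```

Call:
apply_moves:
  delta_pos:
    - [0.3,-0.4,0.08]
    - [0.65,-0.76,0.08]
    - [0.65,-0.76,0.08]
    - [0.65,-0.76,0.08]
    - [0.65,-0.76,0.08]
    - [0.65,-0.76,0.08]
    - [0.65,-0.76,0.08]
    - [0.65,-0.76,0.08]
  rot:
    - [0,0,0]
    - [0,0,0]
    - [0,0,0]
    - [0,0,0]
    - [0,0,0]
    - [0,0,0]
    - [0,0,0]
    - [0,0,0]
  hand: [0.2,0.2,0.2,0.2,0.2,0.2,0.2,0.2]

```text
time_s: 26.42
ee_pos: [572.7, -30.7, 133.5]
ee_rot: [-179.9, 0.0, 70.1]
force: [0.7, -0.5, -0.5]
gripper_width: 35.7
gripper_force: 29.9
```

Run:
```python
from h import *
f,c,s=snap('pA')
for g in ((597,23),(600,118)): print(np.round(flange(f['pixels'],c,g),2))
print(proj(c,s['ee_pos']+[0,0,20])); print(hubfit(f['pixels'],c,z=s['ee_pos'][2]+8,near=s['ee_pos'][:2]))
blobs(f,c,'yellow',34,5); blobs(f,c,'yellow',s['ee_pos'][2]+20,30,500)
print([np.round(proj(c,(597.2,23,z))) for z in (34,84)])
im=cv2.cvtColor(f['pixels'],cv2.COLOR_RGB2BGR)
cv2.imwrite('pics/pA.png',cv2.resize(im[0:300,100:500],(800,600),interpolation=cv2.INTER_CUBIC))
```

```text
pA [572.7 -30.7 133.5] [-179.9    0.    70.1] after [572.9 -30.8 133.6] F [ 0.7 -0.5 -0.5] w 35.7 t 26.4167
[ 46.58 597.    24.  ]
[ 38.88 600.   118.  ]
[253.58297071 258.1338443 ]
[ 5.72654e+02 -2.96200e+01  6.83910e+01  4.63000e-01]
yellow [259.1 152.6] 5.5 [589.7   2.3]
[array([259., 127.]), array([260., 134.])]
```

View pics/pA.png

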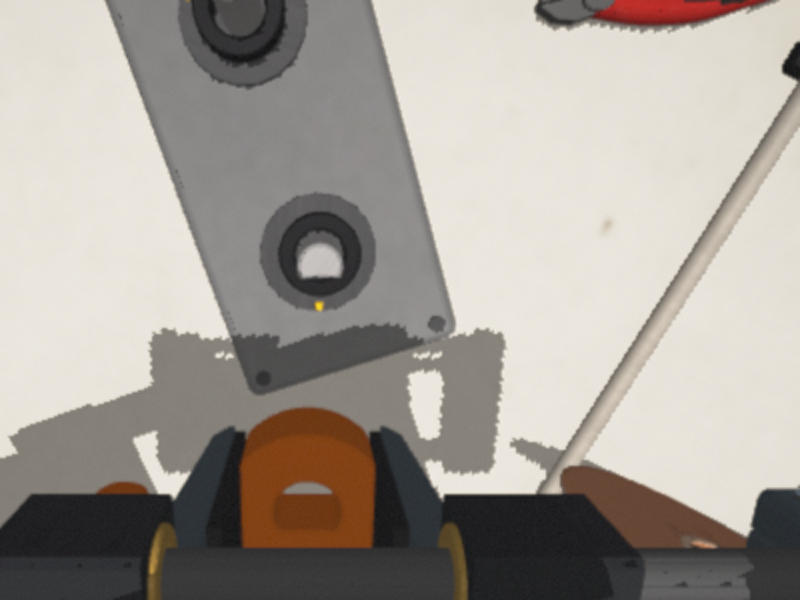

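Run:
```python
from h import *
px,c,s=load('pA'); e=np.array(s['ee_pos']); a=np.radians(70.05); u=np.array([np.cos(a),np.sin(a)]); v=np.array([np.sin(a),-np.cos(a)])
for col in (250,253,256):
    print(col,[tuple(px[r,col]) if 0 else int(px[r,col,0]) for r in range(198,250)])
def tf(p,z): d=unproj(c,p,z)[:2]-e[:2]; return np.round([d@u,d@v],2)
for r in (203,204,205): print('bot',tf((253,r),e[2]-4.3))
for r in range(217,226): print('top',r,tf((253,r),e[2]+19.7))
# flange centre in tool frame
print('fl',tf((259,126),34));
```

```text
250 [136, 137, 137, 138, 136, 127, 113, 108, 110, 108, 110, 110, 111, 111, 110, 111, 110, 110, 113, 123, 128, 129, 132, 132, 132, 132, 133, 132, 132, 131, 131, 131, 131, 132, 132, 131, 132, 132, 130, 131, 131, 130, 128, 129, 135, 134, 135, 135, 130, 113, 110, 110]
253 [136, 137, 136, 136, 134, 126, 114, 110, 111, 111, 111, 110, 112, 112, 109, 111, 111, 112, 113, 122, 128, 131, 133, 132, 131, 132, 132, 132, 131, 132, 131, 132, 131, 132, 131, 132, 131, 130, 130, 131, 130, 129, 125, 129, 136, 137, 136, 135, 129, 112, 111, 110]
256 [136, 138, 137, 136, 135, 125, 112, 109, 110, 110, 110, 110, 110, 111, 111, 111, 112, 111, 113, 123, 126, 129, 131, 132, 131, 132, 133, 133, 132, 132, 133, 133, 131, 131, 131, 131, 130, 131, 131, 132, 131, 130, 128, 128, 136, 136, 135, 136, 129, 113, 110, 111]
bot [23.12 -0.38]
bot [22.49 -0.38]
bot [21.86 -0.38]
top 217 [23.73 -0.34]
top 218 [23.17 -0.34]
top 219 [22.61 -0.34]
top 220 [22.05 -0.34]
top 221 [21.49 -0.34]
top 222 [20.93 -0.34]
top 223 [20.37 -0.34]
top 224 [19.8  -0.34]
top 225 [19.24 -0.34]
fl [59.61  4.54]
```

Call:
apply_moves:
  delta_pos:
    - [0.1,0.25,0]
    - [0.205,0.455,0]
    - [0.205,0.455,0]
    - [0.205,0.455,-0.15]
    - [0.205,0.455,-0.29]
    - [0.205,0.455,-0.29]
    - [0.205,0.455,-0.29]
    - [0.205,0.455,-0.29]
    - [0.205,0.455,-0.29]
  rot:
    - [0,0,0]
    - [0,0,0]
    - [0,0,0]
    - [0,0,0]
    - [0,0,0]
    - [0,0,0]
    - [0,0,0]
    - [0,0,0]
    - [0,0,0]
  hand: [0.2,0.2,0.2,0.2,0.2,0.2,0.2,0.2,0.2]

```text
time_s: 27.22
ee_pos: [599.0, 22.7, 100.0]
ee_rot: [179.9, -0.0, 70.0]
force: [0.1, 0.2, -1.1]
gripper_width: 35.4
gripper_force: 29.9
```

Run:
```python
from h import *
for i in range(3): f,c,s=snap('q')
```

```text
q [599.   22.7 100. ] [179.9  -0.   70. ] after [599.   22.7 100. ] F [ 0.1  0.2 -1.1] w 35.4 t 27.2167
q [599.   22.7 100. ] [179.9  -0.   70. ] after [598.9  22.6  99.9] F [ 0.2 -0.  -1.5] w 35.7 t 27.2667
q [598.9  22.6  99.9] [179.9  -0.   70. ] after [598.8  22.6  99.7] F [ 0.9 -0.2 -1. ] w 35.5 t 27.3167
```

Call:
apply_moves:
  delta_pos:
    - [-0.01,0.008,0]
    - [-0.01,0.008,-0.04]
    - [-0.01,0.008,-0.08]
    - [-0.01,0.008,-0.12]
    - [-0.01,0.008,-0.15]
    - [-0.01,0.008,-0.15]
  rot:
    - [0,0,0]
    - [0,0,0]
    - [0,0,0]
    - [0,0,0]
    - [0,0,0]
    - [0,0,0]
  hand: [0.2,0.2,0.2,0.2,0.2,0.2]

```text
time_s: 27.87
ee_pos: [596.3, 23.6, 79.4]
ee_rot: [-179.9, 0.1, 70.0]
force: [0.6, -0.8, 0.2]
gripper_width: 35.8
gripper_force: 29.9
```

Call:
apply_moves:
  delta_pos:
    - [0,0,-0.06]
    - [0,0,-0.12]
    - [0,0,-0.18]
    - [0,0,-0.23]
    - [0,0,-0.26]
    - [0,0,-0.26]
    - [0,0,-0.26]
  rot:
    - [0,0,0]
    - [0,0,0]
    - [0,0,0]
    - [0,0,0]
    - [0,0,0]
    - [0,0,0]
    - [0,0,0]
  hand: [0.2,0.2,0.2,0.2,0.2,0.2,0.2]

```text
time_s: 28.45
ee_pos: [596.8, 23.6, 50.2]
ee_rot: [-180.0, 0.0, 70.0]
force: [-2.4, -0.8, 6.2]
gripper_width: 36.1
gripper_force: 30.0
```

Call:
apply_moves:
  delta_pos:
    - [0,0,0.01]
    - [0,0,0.01]
    - [0,0,0.01]
    - [0,0,0.01]
    - [0,0,0.2]
    - [0,0,0.5]
    - [0,0,0.72]
    - [0,0,0.72]
    - [-0.3,-0.2,0.72]
    - [-0.6,-0.4,0.72]
  rot:
    - [0,0,0]
    - [0,0,0]
    - [0,0,0]
    - [0,0,0]
    - [0,0,0]
    - [0,0,0]
    - [0,0,0]
    - [0,0,0]
    - [0,0,0]
    - [0,0,0]
  hand: [0.65,0.65,0.65,0.65,0.65,0.65,0.65,0.65,0.65,0.65]

```text
time_s: 29.28
ee_pos: [528.2, -22.4, 135.5]
ee_rot: [179.9, -0.0, 70.2]
force: [-1.0, -1.0, -0.5]
gripper_width: 58.7
gripper_force: 0.0
```

Call:
apply_moves:
  delta_pos:
    - [-0.62,-0.46,-0.28]
    - [-0.62,-0.46,-0.28]
    - [-0.62,-0.46,-0.28]
    - [-0.62,-0.46,-0.28]
    - [-0.62,-0.46,-0.28]
    - [-0.62,-0.46,-0.28]
    - [-0.62,-0.46,-0.28]
    - [-0.62,-0.46,-0.28]
  rot:
    - [0,0,0.198]
    - [0,0,0.198]
    - [0,0,0.198]
    - [0,0,0.198]
    - [0,0,0.198]
    - [0,0,0.198]
    - [0,0,0.198]
    - [0,0,0.198]
  hand: [0.65,0.65,0.65,0.65,0.65,0.65,0.65,0.65]

```text
time_s: 29.95
ee_pos: [454.8, -77.3, 102.7]
ee_rot: [179.9, 0.0, 87.1]
force: [-0.5, 1.0, -0.5]
gripper_width: 59.4
gripper_force: 0.0
```

Run:
```python
from h import *
f,c,s=snap('hB'); print(hubfit(f['pixels'],c,near=(451,-79))); find(f,c,'hub_1_c',12);blobs(f,c,'yellow',24,8)
im=cv2.cvtColor(f['pixels'],cv2.COLOR_RGB2BGR)
cv2.imwrite('pics/hB.png',cv2.resize(im[100:280,100:400],(800,480),interpolation=cv2.INTER_CUBIC))
```

```text
hB [454.8 -77.3 102.7] [179.9   0.   87.1] after [454.6 -77.3 102.6] F [-0.5  1.  -0.5] w 59.4 t 29.95
[ 4.5128e+02 -7.9344e+01  9.6493e+01  1.1800e-01]
hub_1_c 0.92 [464.6  53.5] [624.2  29.8]
yellow [147.3 233.7] 9.5 [ 361.2 -103.5]
yellow [251.  218.6] 9.5 [452.2 -94. ]
yellow [467.7  79.4] 46.5 [621.6  10.4]
```

View pics/hB.png

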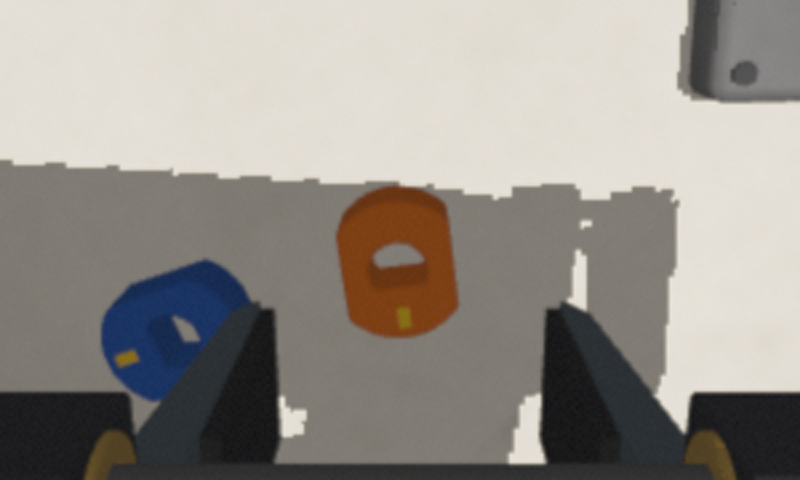

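Hub B is at (398,262) in the crop with its bar at (404,317), so its x axis is at about −86°. I turn 7° more and pick it up.

Call:
apply_moves:
  delta_pos:
    - [-0.026,-0.017,0]
    - [-0.026,-0.017,-0.3]
    - [-0.026,-0.017,-0.6]
    - [-0.026,-0.017,-0.8]
    - [-0.026,-0.017,-0.82]
    - [-0.026,-0.017,-0.82]
    - [-0.026,-0.017,-0.82]
  rot:
    - [0,0,0.081]
    - [0,0,0.081]
    - [0,0,0.081]
    - [0,0,0.081]
    - [0,0,0.081]
    - [0,0,0.081]
    - [0,0,0.081]
  hand: [0.57,0.57,0.57,0.57,0.57,0.57,0.57]

```text
time_s: 30.63
ee_pos: [451.3, -79.8, 4.8]
ee_rot: [179.9, 0.0, 94.0]
force: [-0.8, -0.4, 0.7]
gripper_width: 51.8
gripper_force: 0.0
```

Call:
apply_moves:
  delta_pos:
    - [0,0,0]
    - [0,0,0]
    - [0,0,0]
    - [0,0,0]
    - [0,0,0]
    - [0,0,0]
    - [0,0,0]
  rot:
    - [0,0,0]
    - [0,0,0]
    - [0,0,0]
    - [0,0,0]
    - [0,0,0]
    - [0,0,0]
    - [0,0,0]
  hand: [0.2,0.2,0.2,0.2,0.2,0.2,0.2]
  newtons: 30

```text
time_s: 31.22
ee_pos: [451.2, -79.9, 5.1]
ee_rot: [179.9, 0.0, 94.0]
force: [-0.5, 0.1, 6.3]
gripper_width: 36.1
gripper_force: 30.0
```

Call:
apply_moves:
  delta_pos:
    - [0,0,0.3]
    - [0,0,0.6]
    - [0,0,1.0]
    - [0.1,0.3,1.0]
    - [0.2,0.6,1.0]
    - [0.2,0.9,1.0]
  rot:
    - [0,0,0]
    - [0,0,0]
    - [0,0,0]
    - [0,0,-0.1]
    - [0,0,-0.2]
    - [0,0,-0.3]
  hand: [0.2,0.2,0.2,0.2,0.2,0.2]

```text
time_s: 31.72
ee_pos: [476.8, 22.8, 125.9]
ee_rot: [179.7, -0.1, 74.9]
force: [0.3, 0.7, -2.1]
gripper_width: 35.6
gripper_force: 30.0
```

Call:
apply_moves:
  delta_pos:
    - [0.15,0.3,0.05]
    - [0.33,0.62,0.05]
    - [0.33,0.62,0.05]
    - [0.33,0.62,0.05]
  rot:
    - [0,0,-0.08]
    - [0,0,-0.16]
    - [0,0,-0.24]
    - [0,0,-0.32]
  hand: [0.2,0.2,0.2,0.2]

```text
time_s: 32.05
ee_pos: [515.1, 99.1, 130.1]
ee_rot: [180.0, -0.1, 47.6]
force: [-0.1, -0.3, -1.7]
gripper_width: 35.8
gripper_force: 30.0
```

Call:
apply_moves:
  delta_pos:
    - [0.15,0.3,0.05]
    - [0.33,0.62,0.05]
    - [0.33,0.62,0.05]
    - [0.33,0.62,0.05]
    - [0.33,0.62,0.05]
    - [0.33,0.62,0.05]
    - [0.33,0.62,0.05]
    - [0.33,0.62,0.05]
  rot:
    - [0,0,-0.047]
    - [0,0,-0.047]
    - [0,0,-0.047]
    - [0,0,-0.047]
    - [0,0,-0.047]
    - [0,0,-0.047]
    - [0,0,-0.047]
    - [0,0,-0.047]
  hand: [0.2,0.2,0.2,0.2,0.2,0.2,0.2,0.2]

```text
time_s: 32.72
ee_pos: [553.0, 169.9, 136.1]
ee_rot: [180.0, 0.0, 43.7]
force: [0.7, 0.0, -0.7]
gripper_width: 35.8
gripper_force: 30.0
```

Run:
```python
from h import *
f,c,s=snap('pB'); px=f['pixels']; e=np.array(s['ee_pos']); a=np.radians(s['ee_rot'][2]); u=np.array([np.cos(a),np.sin(a)]); v=np.array([np.sin(a),-np.cos(a)])
for g in ((603,213),(600,118)): print(np.round(flange(px,c,g),2))
def tf(p,z): d=unproj(c,p,z)[:2]-e[:2]; return np.round([d@u,d@v],2)
print([int(px[r,253,0]) for r in range(196,226)])
for r in (203,205): print('bot',tf((253,r),e[2]-5))
for r in (216,218): print('top',r,tf((253,r),e[2]+19))
for b in blobs(f,c,'yellow',34,5):
    d=b[2]-[602.8,213]; print(np.hypot(*d),np.degrees(np.arctan2(d[1],d[0])))
im=cv2.cvtColor(px,cv2.COLOR_RGB2BGR)
cv2.imwrite('pics/pB.png',cv2.resize(im[0:300,100:500],(800,600),interpolation=cv2.INTER_CUBIC))
```

```text
pB [553.  169.9 136.1] [180.    0.   43.7] after [553.2 170.  136.2] F [ 0.7  0.  -0.7] w 35.8 t 32.7167
[ 49.58 602.5  213.5 ]
[ 24.06 599.5  119.5 ]
[137, 137, 137, 137, 134, 126, 114, 111, 110, 111, 112, 110, 110, 111, 113, 110, 112, 111, 118, 128, 129, 130, 132, 132, 132, 131, 133, 133, 133, 133]
bot [22.72 -0.74]
bot [21.45 -0.74]
top 216 [23.85 -0.73]
top 218 [22.73 -0.73]
yellow [256.5 144.4] 8.0 [586.  198.2]
22.370594411796286 -138.66736827611336
```

View pics/pB.png

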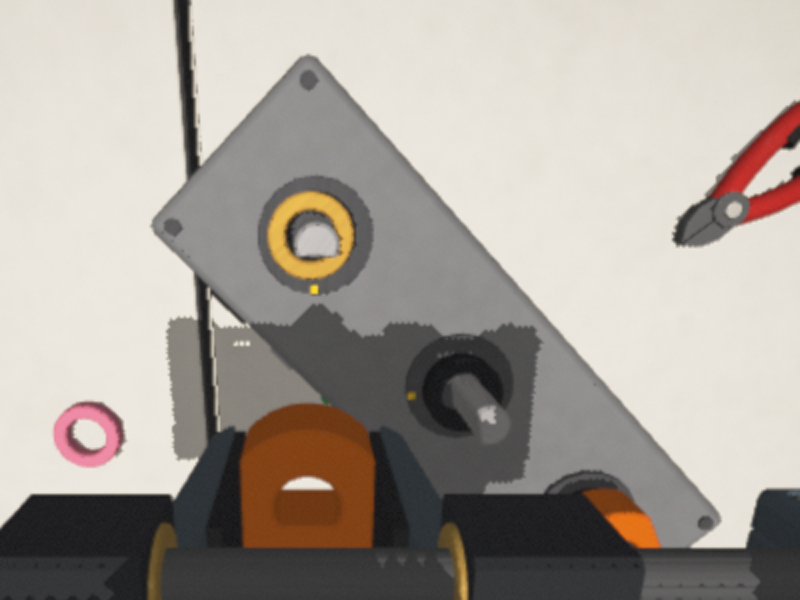

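Spindle L is at (315,235) in the crop, ring and washer seated. Its tick is straight down at (314,289), which matches the hub's bore at this yaw.

Call:
apply_moves:
  delta_pos:
    - [0.2,0.18,0]
    - [0.395,0.35,0]
    - [0.395,0.35,0]
    - [0.395,0.35,-0.15]
    - [0.395,0.35,-0.29]
    - [0.395,0.35,-0.29]
    - [0.395,0.35,-0.29]
    - [0.395,0.35,-0.29]
    - [0.395,0.35,-0.29]
    - [0.395,0.35,-0.29]
  rot:
    - [0,0,-0.006]
    - [0,0,-0.006]
    - [0,0,-0.006]
    - [0,0,-0.006]
    - [0,0,-0.006]
    - [0,0,-0.006]
    - [0,0,-0.006]
    - [0,0,-0.006]
    - [0,0,-0.006]
    - [0,0,-0.006]
  hand: [0.2,0.2,0.2,0.2,0.2,0.2,0.2,0.2,0.2,0.2]

```text
time_s: 33.6
ee_pos: [601.5, 213.0, 102.5]
ee_rot: [179.9, -0.1, 43.2]
force: [-0.3, 0.4, 0.2]
gripper_width: 35.8
gripper_force: 30.0
```

Call:
apply_moves:
  delta_pos:
    - [0,0,0]
    - [0,0,0]
    - [0,0,0]
    - [0,0,0]
  rot:
    - [0,0,0]
    - [0,0,0]
    - [0,0,0]
    - [0,0,0]
  hand: [0.2,0.2,0.2,0.2]

```text
time_s: 33.93
ee_pos: [600.9, 212.9, 101.3]
ee_rot: [180.0, -0.0, 43.2]
force: [0.4, 0.7, -1.0]
gripper_width: 35.9
gripper_force: 30.0
```

Target is (601.8, 212.6): I correct and lower gently.

Call:
apply_moves:
  delta_pos:
    - [0.008,-0.002,0]
    - [0.008,-0.002,-0.04]
    - [0.008,-0.002,-0.08]
    - [0.008,-0.002,-0.12]
    - [0.008,-0.002,-0.16]
    - [0.008,-0.002,-0.18]
    - [0.008,-0.002,-0.18]
  rot:
    - [0,0,0]
    - [0,0,0]
    - [0,0,0]
    - [0,0,0]
    - [0,0,0]
    - [0,0,0]
    - [0,0,0]
  hand: [0.2,0.2,0.2,0.2,0.2,0.2,0.2]

```text
time_s: 34.52
ee_pos: [601.2, 212.4, 78.4]
ee_rot: [-180.0, 0.1, 43.2]
force: [-0.4, -0.6, -0.9]
gripper_width: 35.8
gripper_force: 30.0
```

Call:
apply_moves:
  delta_pos:
    - [0,0,-0.06]
    - [0,0,-0.1]
    - [0,0,-0.14]
    - [0,0,-0.175]
    - [0,0,-0.175]
    - [0,0,-0.175]
  rot:
    - [0,0,0]
    - [0,0,0]
    - [0,0,0]
    - [0,0,0]
    - [0,0,0]
    - [0,0,0]
  hand: [0.2,0.2,0.2,0.2,0.2,0.2]

```text
time_s: 35.02
ee_pos: [601.7, 212.7, 61.0]
ee_rot: [180.0, -0.0, 43.2]
force: [-3.6, -1.4, 12.3]
gripper_width: 36.1
gripper_force: 30.0
```

Home, with 12 N of contact. Next I release, rise, back off and check the whole scene.

Call:
apply_moves:
  delta_pos:
    - [0,0,0.02]
    - [0,0,0.02]
    - [0,0,0.02]
    - [0,0,0.02]
    - [0,0,0.2]
    - [0,0,0.5]
    - [0,0,0.8]
    - [0,0,0.8]
    - [-0.4,-0.4,0.8]
    - [-0.7,-0.8,0.8]
  rot:
    - [0,0,0]
    - [0,0,0]
    - [0,0,0]
    - [0,0,0]
    - [0,0,0]
    - [0,0,0]
    - [0,0,0]
    - [0,0,0]
    - [0,0,-0.08]
    - [0,0,-0.16]
  hand: [0.65,0.65,0.65,0.65,0.65,0.65,0.65,0.65,0.65,0.65]

```text
time_s: 35.85
ee_pos: [546.0, 151.6, 154.1]
ee_rot: [180.0, -0.1, 29.3]
force: [0.8, -0.5, -0.4]
gripper_width: 59.1
gripper_force: 0.0
```

Call:
apply_moves:
  delta_pos:
    - [-0.3,0,0.3]
    - [-0.3,0,0.6]
    - [-0.3,0,0.8]
    - [-0.3,0,0.8]
    - [-0.3,0,0.8]
    - [-0.3,0,0.8]
    - [-0.3,0,0.8]
    - [-0.3,0,0.8]
  rot:
    - [0,0,-0.08]
    - [0,0,-0.16]
    - [0,0,-0.24]
    - [0,0,-0.32]
    - [0,0,-0.36]
    - [0,0,-0.36]
    - [0,0,-0.36]
    - [0,0,-0.36]
  hand: [0.65,0.65,0.65,0.65,0.65,0.65,0.65,0.65]

```text
time_s: 36.52
ee_pos: [509.8, 150.9, 249.8]
ee_rot: [180.0, 0.1, -1.4]
force: [0.8, 0.0, -0.7]
gripper_width: 59.3
gripper_force: 0.0
```

Run:
```python
from h import *
f,c,s=snap('end')
for k,z in (('orange',58),('orange',68)): blobs(f,c,k,z,500)
f2,c2,_=grab('scene'); 
a=cv2.resize(f['pixels'][0:260,50:462],(800,505)); b=f2['pixels']
cv2.imwrite('pics/end.png',cv2.cvtColor(a,cv2.COLOR_RGB2BGR));
```

```text
end [509.8 150.9 249.8] [ 1.8e+02  1.0e-01 -1.4e+00] after [509.8 150.9 249.8] F [ 0.8  0.  -0.7] w 59.3 t 36.5167
orange [367.6  89.1] 1381.5 [597.3  23.1]
orange [192.7  87.9] 1351.5 [603.3 216.5]
orange [367.6  89.1] 1381.5 [597.2  26.6]
orange [192.7  87.9] 1351.5 [603.  214.7]
```

View pics/end.png

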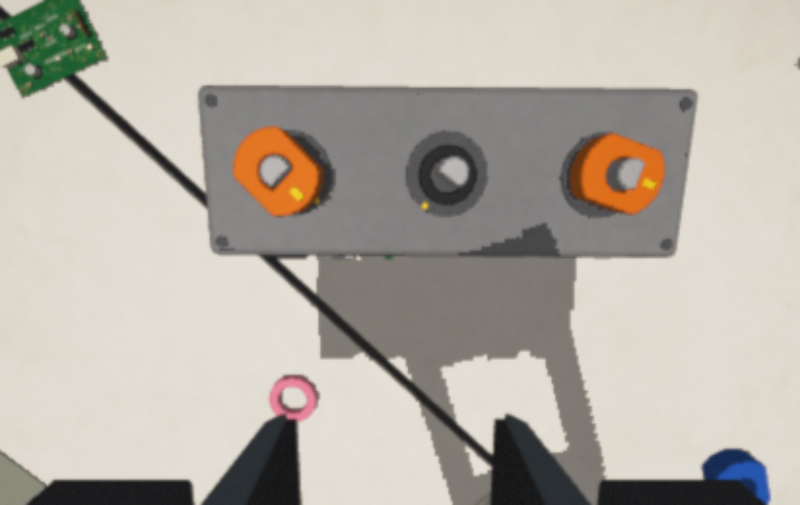

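Both hubs are seated with their bars over the ticks, the middle ring is down, and the pink and blue look-alikes were not touched. The first top view showed only one washer and two hubs, so I hand the job in.

```bash
python3 -c "
from workcell import env
print(env.job_done())"
```

```text
the job is handed in; nothing more can be done
None
```

I handed the job in at about 37 s of arm time: all three rings are on, the one brass washer sits on the left spindle's ring, and the two orange hubs are fully home on the left and right spindles; the hand-in call gave no verdict.

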